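Degrease the salvaged cover plates

TASK

Degrease the flat steel cover plates. Clear the scraper off the drip tray onto the rubber mat, then slide each plate along its groove on the sorting board until it hangs over the front edge, pinch it there, and lay it flat across both ribs of the drip tray, one to a lane between the pegs. Push the loaded tray fully in under the nozzle, only then press the cleaner canister's cap fully down and let it come up again, and finally draw the tray fully out with the plates still lying on it; leave the other things on the bench where they are.

Things in the scene. Friction and masses are not known exactly. Their poses are not given: they have to be found in the camera images.
- plate1_c (a point): plain flat steel cover plate with bolt-hole marks, 150 x 50 x 5 mm, 0.2 to 0.3 kg, both faces alike, loose; two or three identical ones are present (an absent one reads None). Each starts flat in its own groove of the sorting board, wholly on the board. Point: the plate's centre, half-way through its thickness; x along its length, y across its width, z through its thickness
- plate2_c (a point): plain flat steel cover plate with bolt-hole marks, 150 x 50 x 5 mm, 0.2 to 0.3 kg, both faces alike, loose; two or three identical ones are present (an absent one reads None). Each starts flat in its own groove of the sorting board, wholly on the board. Point: the plate's centre, half-way through its thickness; x along its length, y across its width, z through its thickness
- plate3_c (a point): plain flat steel cover plate with bolt-hole marks, 150 x 50 x 5 mm, 0.2 to 0.3 kg, both faces alike, loose; two or three identical ones are present (an absent one reads None). Each starts flat in its own groove of the sorting board, wholly on the board. Point: the plate's centre, half-way through its thickness; x along its length, y across its width, z through its thickness
- board: raised plywood sorting board, fixed, 210 mm long (x), 255 mm wide (y), 60 mm high at its groove floors, with three straight grooves in its top along x, open at both ends. Each groove is 54 mm wide and 5 mm deep, so a plate lies flush between the strips and its sides cannot be gripped there. Groove centre lines at y = -85, 0, +85 mm. Origin: centre of its underside
- board_front (a point): middle of the sorting board's front edge (nearest the robot), at groove-floor level, 60 mm above the bench; x runs along the grooves from the edge over the board, y left. A plate starts with its front end 5 to 20 mm behind this edge, leaving 40 mm or more of empty groove behind it. Before the edge is only the bench, 60 mm lower; a plate tips when it overhangs by over about 70 mm
- tray_top (a point): sliding steel drip tray with two upright ribs (8 mm thick, 242 mm long in y, at x = -32 and +32 mm) on which plates rest lengthways along x. Pegs 6 mm wide rise 14 mm above the ribs at y = -118, -40, 40, 118 mm and part them into three lanes. Point: centre of the tray at rib-top level, 75 mm above the bench; x the way the tray slides in (away from the robot), y left. Moves with it
- tray_grip (a point): upright black post, 20 mm across, on the tray's front wall (nearest the robot), 102 mm from the tray's centre; it stands 42 to 98 mm above the bench. Point: on its axis, 80 mm above the bench; same axes as the tray. The tray's pan is 180 mm (x) by 250 mm (y); its walls end 30 mm below the rib tops, its floor lies 56 mm below them
- scraper_c (a point): hand scraper, loose, 0.15 kg, at the start left lying across the ribs of the tray, bottom on the rib tops: wooden handle 90 x 24 x 18 mm with a steel blade 55 x 40 x 4 mm on its +x end, level with its underside. Point: centre of the handle, half-way up; x from handle to blade, z up
- mat_top (a point): black rubber tool mat on the bench at the robot's right, fixed, 210 x 100 x 4 mm. Point: centre of its top; x along its length, z up
- tray (a joint): travel of the drip tray, m: 0 = drawn fully out towards the robot (loading place), 0.100 = pushed fully in, below the spray nozzle. Slides stiffly (about 2 N) and stays where left; at the start it may be up to 25 mm in
- cap_top (a point): top centre of the sprung black nozzle cap, 38 mm across, 218 mm above the bench when up, on a fixed white cleaner canister 64 mm across that stands at the right of the tray's inner place; its brass nozzle points left over the tray
- cap (a joint): how far the nozzle cap is pressed down, m: 0 = up, 0.010 = fully down; spring: about 3 N to start, 11 N fully down; comes back up when let go
- gear: steel timing gear lying flat, 84 mm across, 30 mm high; origin under its centre; not part of the job
- filter: white round oil-filter can standing, 72 mm across, 85 mm high; origin under its centre; not part of the job
- spanner: steel open-ended spanner lying on the bench, 180 mm long; not part of the job
- alternator: round aluminium alternator body standing, 110 mm across, 85 mm high; origin under its centre; not part of the job
- jar: glass jar with a lid standing, 64 mm across, 80 mm high; origin under its centre; not part of the job
- brush: hand brush lying on the bench, 170 mm long; not part of the job
- carton: closed cardboard carton 100 x 130 x 70 mm; origin under its centre; not part of the job

How it is judged (in metres and radians):
On the way, in this order (a step that is already met when the one before it is completed fails the run):
1. the scraper lies on the mat and every plate lies flat across both ribs of the tray, all released (x of plate1_c in the frame of tray_top between -0.035 and 0.035 m and y of plate1_c in the frame of tray_top between -0.1 and 0.1 m and z of plate1_c in the frame of tray_top between 0 and 0.0055 m and (angle between plate1_c's own z axis and vertical below 0.08 rad or angle between plate1_c's own z axis and vertical above 3.06 rad) and x of plate2_c in the frame of tray_top between -0.035 and 0.035 m and y of plate2_c in the frame of tray_top between -0.1 and 0.1 m and z of plate2_c in the frame of tray_top between 0 and 0.0055 m and (angle between plate2_c's own z axis and vertical below 0.08 rad or angle between plate2_c's own z axis and vertical above 3.06 rad) and x of plate3_c in the frame of tray_top between -0.035 and 0.035 m and y of plate3_c in the frame of tray_top between -0.1 and 0.1 m and z of plate3_c in the frame of tray_top between 0 and 0.0055 m and (angle between plate3_c's own z axis and vertical below 0.08 rad or angle between plate3_c's own z axis and vertical above 3.06 rad) and x of scraper_c in the frame of mat_top between -0.07 and 0.07 m and y of scraper_c in the frame of mat_top between -0.045 and 0.045 m and z of scraper_c in the frame of mat_top between 0 and 0.03 m and contact force between the fingers and plate1 below 0.2 N and contact force between the fingers and plate2 below 0.2 N and contact force between the fingers and plate3 below 0.2 N and contact force between the fingers and scraper below 0.2 N), for 0.3 s.
2. with the scraper on the mat, the tray, with every plate on it, is pushed fully in (95 of 100 mm or more) (x of plate1_c in the frame of tray_top between -0.035 and 0.035 m and y of plate1_c in the frame of tray_top between -0.1 and 0.1 m and z of plate1_c in the frame of tray_top between 0 and 0.0055 m and (angle between plate1_c's own z axis and vertical below 0.08 rad or angle between plate1_c's own z axis and vertical above 3.06 rad) and x of plate2_c in the frame of tray_top between -0.035 and 0.035 m and y of plate2_c in the frame of tray_top between -0.1 and 0.1 m and z of plate2_c in the frame of tray_top between 0 and 0.0055 m and (angle between plate2_c's own z axis and vertical below 0.08 rad or angle between plate2_c's own z axis and vertical above 3.06 rad) and x of plate3_c in the frame of tray_top between -0.035 and 0.035 m and y of plate3_c in the frame of tray_top between -0.1 and 0.1 m and z of plate3_c in the frame of tray_top between 0 and 0.0055 m and (angle between plate3_c's own z axis and vertical below 0.08 rad or angle between plate3_c's own z axis and vertical above 3.06 rad) and x of scraper_c in the frame of mat_top between -0.07 and 0.07 m and y of scraper_c in the frame of mat_top between -0.045 and 0.045 m and z of scraper_c in the frame of mat_top between 0 and 0.03 m and value of joint tray above 0.095 m), for 0.2 s.
3. with the tray in, the nozzle cap is pressed down (7 of 10 mm or more) (value of joint cap above 0.007 m and value of joint tray above 0.09 m), for 0.05 s.
At the end, for the whole second after the job is handed in: Every plate lies flat (4.5 deg) on both ribs, none on another, centre within 35 mm (x) and 100 mm (y) of the tray's; scraper on the mat, handle centre within 70 mm (length) and 45 mm (width) of its centre; all at rest, released; tray within 10 mm of its outer stop; cap up (all of step 1 and linear speed of each of plate1, plate2, plate3, scraper below 0.02 m/s and value of joint tray below 0.01 m and value of joint cap below 0.002 m); the robot touches nothing.
It fails at once if the cap is pressed (over 4 mm) while the tray is not in (under 90 mm) (value of joint cap above 0.004 m and value of joint tray below 0.09 m).
It fails at once if another thing on the bench is moved by more than 50 mm (distance of any of gear, filter, spanner, alternator, jar, brush, carton from where it was at the start of the episode above 0.05 m).
Of plate1, plate2, plate3 only 2 to 3 are there at a start; the rules pass over those that are not, and their reading is None.
At some moment in a run one of plate1, plate2, plate3 may be knocked a few centimetres aside while the robot is not near it.
Once in a run the grip may slacken for a moment while it holds something.
It also fails if it takes over 210 s, if anything falls off the work surface, if the arm or the gripper's body presses on something with over 40 N, if the wrist force passes 120 N, or if a joint passes its speed limit or range.

ROBOT

A 6-joint arm with a two-finger parallel gripper is mounted at the origin on the work surface. World frame = base frame: x ahead of the robot, y to its left, z up, the work surface at z = 0. Lengths are in m, angles in degrees, forces in N, time in s.
With the tool pointing down it reaches from about 0.3 to 0.775 m from the base axis. Payload 14.6 kg.
Tool frame: the origin (TCP) lies on the centre line of the jaws, within the pads' length; the fingertips stand 11 mm ahead of it and the grasp point (between the pads) lies 8 mm behind it; z points along the fingers, y is the direction in which the jaws open and shut (so a half turn about z gives the same grasp; the last joint's range is limited). The gripper opens to 85 mm and grips with 20 to 120 N. Pads are 22 mm wide; open, the fingers measure 114 mm over their backs; the gripper's body (76 mm by 85 mm) begins 54 mm behind the grasp point. The pads swing forward as they close: fully open they stand 13 mm farther back than shut.
Start: joints at [-74.92, 17.183, 87.147, -0, 75.671, -3.816], TCP at [0.178, -0.52, 0.242] pointing down, gripper open.
Joint ranges: [-173.82, 173.82], [-45.26, 126.66], [13.44, 144.39], [-59.66, 239.66], [0, 175.72], [-146.38, 146.38]. Speed limits (degrees/s): [127.2, 127.2, 147.25, 180, 180, 180].

INTERFACE

Orientations are given as [roll, pitch, yaw] about the fixed x, y, z axes, in that order (R = Rz(yaw) Ry(pitch) Rx(roll)).
In Python, from plant import r gives the robot as it stands. The module is installed in compiled form; this text tells all that it offers. Calls block until the motion is done:
- r.movep(position, orientation): joint-space move of the TCP to a pose.
- r.move_linear(position, attitude=None, velocity=0.15, until_force=None): straight line of the TCP; attitude=None keeps the orientation; velocity is the mean speed in m/s. With until_force (N) it stops when the force on the tool has changed by that much, and returns True; else False.
- r.goto_joints(angles): joint-space move.
- r.grip(opening, strength=None): opening from 0.0 (shut) to 1.0 (fully open); strength is the grip in N (None keeps the last); returns when the fingers have stopped.
- r.pause(seconds).
- r.inverse_kinematics(position, orientation): joint angles nearest the present ones, or None.
- r.state(): the state.
- r.get_image(name): name is "side" or "top"; returns a dict with "frame" (400x640x3 uint8, blue, green, red), "vertical_fov" (degrees; the focal length in pixels is half the picture's height over the tangent of half this angle, whatever the lens; pixels are square), "cx", "cy" (the principal point, pixels), "extrinsics" (4x4, takes a point from world to camera coordinates). Camera axes: x right, y down, z forward; pixel columns grow to the right and rows downward; lengths in m; the calibration is good to about 2 mm. A picture is of the moment at which its call begins. There is no depth.
A pose or a line that the arm cannot do raises r.Unreachable and nothing moves.
- r.sign_off(): hands the job in, once; it reports no verdict.
Trained networks look in a picture, given as the dict that the camera call returned (one of the last four; its "shot" number tells which), for a name from the list of things; names that differ only in an ending like _2 or _b are one class to them, and where a whole thing is asked for, a point or a joint stands for the part that bears it (a point fixed in the world has none). Each returns a list of dicts, best first, with "confidence" (0 to 1); they miss things now and then, are a little off and sometimes report something else, mostly with a low value. They report only what shows in the picture. A call takes as long as a camera call.
- r.boxes_of(picture, name): "location" ([column, row] in pixels, amid what is visible of it).
- r.silhouettes(picture, name): "region" (400x640 bool, what is visible of it) and "location" ([column, row] in pixels, amid what is visible of it).
- r.mark_of(picture, name): "location" ([column, row] in pixels: a listed point, or the origin of a listed thing).
The state is a dict: "clock": time; "joint_pos": joint angles; "qd": joint speeds; "tau": joint torques, N m; "position": TCP position; "eef_rot": TCP orientation; "ft_force": force on the tool from outside, world axes, zero at the start; "wrist_torque": the same for the moment, N m; "finger_gap": opening from 0.0 (shut) to 1.0 (fully open).
Only numpy, scipy, OpenCV 4.12 (cv2) and the standard library are available. Lean on these libraries where they do the work, as an engineer would, in place of code of your own. Each camera call takes 0.05 s, during which the arm holds its last target.

## Working session

There is one attempt and no reset: what is moved stays moved. The work goes in short steps, each a Python script; the robot and the scene stay as the last script left them, time stands still between calls to the robot, and variables do not carry over. Pictures are saved under pics/ and viewed, and the job is handed in when it is done.

```bash
ls; mkdir -p pics
python3 - <<'E'
from plant import r
import cv2,numpy as np
for n in("side","top"):
    p=r.get_image(n); cv2.imwrite(f"pics/{n}0.png",p["frame"]); print(n,p["vertical_fov"],p["cx"],p["cy"],np.round(p["extrinsics"],3).tolist(),p["shot"])
print(r.state())
E
```

```text
pics
side 53.98124170426478 317.2776309228467 201.88900000317165 [[-0.838, -0.545, 0.017, 0.491], [-0.367, 0.541, -0.757, 0.294], [0.403, -0.641, -0.654, 1.264], [0.0, 0.0, 0.0, 1.0]] 1
top 42.3082966632386 315.4646047584692 197.5130437480778 [[0.024, -1.0, -0.007, 0.045], [-0.984, -0.023, -0.177, 0.609], [0.177, 0.011, -0.984, 1.455], [0.0, 0.0, 0.0, 1.0]] 2
{'clock': 0.1, 'joint_pos': array([-7.49213505e+01,  1.72126290e+01,  8.71765836e+01, -1.49179515e-03,
        7.56699386e+01, -3.81651945e+00]), 'qd': array([-0.02241763, -0.16614841, -0.06962246, -0.00713577,  0.02759333,
       -0.10031093]), 'tau': array([ 8.77303628e-04, -5.44378638e+01, -3.62369871e+01, -9.38795665e-05,
        3.03729372e-03,  4.48483968e-05]), 'position': array([ 0.17804571, -0.5201775 ,  0.24177747]), 'eef_rot': array([-1.79940884e+02, -2.49539925e-03,  1.88955377e+01]), 'ft_force': array([-0.82844217,  0.44030665, -0.31185875]), 'wrist_torque': array([-0.01081912, -0.0038982 , -0.03578278]), 'finger_gap': 0.9971425286282336}
```

View pics/side0.png

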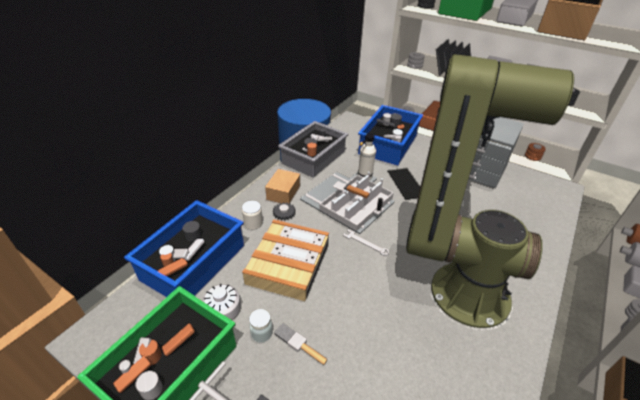

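View pics/top0.png

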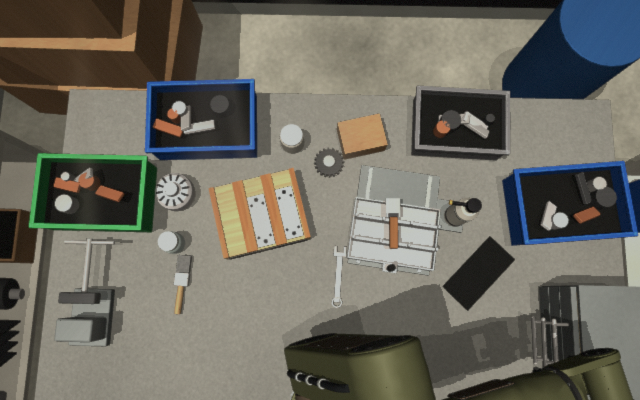

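The top view shows the board around (262,213) with two plates in the middle and right grooves. The tray is around (393,230) with the scraper lying across it, the mat is at (479,273), and the canister is at (465,211).

```bash
cat > h.py <<'E'
from plant import r
import cv2,numpy as np
from scipy.optimize import least_squares
def cam(p):
    f=p["frame"].shape[0]/2/np.tan(np.radians(p["vertical_fov"])/2)
    return np.array([[f,0,p["cx"]],[0,f,p["cy"]],[0,0,1]]),np.array(p["extrinsics"])
def proj(p,X):
    K,E=cam(p); c=E[:3,:3]@np.asarray(X,float)+E[:3,3]; q=K@c; return q[:2]/q[2]
def onz(p,uv,z):
    K,E=cam(p); R,t=E[:3,:3],E[:3,3]; o=-R.T@t; d=R.T@np.linalg.inv(K)@[uv[0],uv[1],1]
    return o+d*(z-o[2])/d[2]
def tri(ps,uvs):
    P=[cam(p)[0]@cam(p)[1][:3] for p in ps]
    X=cv2.triangulatePoints(P[0],P[1],np.float64(uvs[0]).reshape(2,1),np.float64(uvs[1]).reshape(2,1)).ravel()
    X=X[:3]/X[3]; e=[np.linalg.norm(proj(p,X)-u) for p,u in zip(ps,uvs)]
    return X,e
def shot(n,name=None):
    p=r.get_image(n)
    if name: cv2.imwrite(f"pics/{name}.png",p["frame"])
    return p
E
python3 - <<'E'
from h import *
np.set_printoptions(precision=3,suppress=True)
s=shot("side");t=shot("top")
for n in "board board_front tray_top tray_grip scraper_c mat_top cap_top gear filter spanner alternator jar brush carton".split():
    a=r.mark_of(s,n);b=r.mark_of(t,n)
    if a and b:
        X,e=tri([s,t],[a[0]["location"],b[0]["location"]]); print(n,X,np.round(e,1),a[0]["confidence"],b[0]["confidence"],np.round(b[0]["location"]),len(a),len(b))
    else: print(n,len(a),len(b))
for p in(s,t):
  for n in("plate1_c",):
    for d in r.mark_of(p,n): print(n,d)
E
```

```text
board [ 0.564  0.219 -0.016] [0.6 0.4] 0.87 0.6 [263. 215.] 1 1
board_front [0.457 0.187 0.044] [0.4 0.3] 0.84 0.91 [270. 248.] 2 1
tray_top [ 0.501 -0.169  0.072] [1.1 0.8] 0.75 0.83 [395. 236.] 1 3
tray_grip [ 0.403 -0.152  0.083] [0.9 0.7] 0.79 0.92 [390. 270.] 1 1
scraper_c [ 0.502 -0.158  0.069] [0.3 0.2] 0.49 0.73 [391. 234.] 1 1
mat_top [ 0.398 -0.427  0.004] [1.7 1.5] 0.7 0.91 [479. 273.] 1 1
cap_top [ 0.904 -0.748 -1.166] [17.7 14.3] 0.47 0.55 [474. 200.] 2 2
gear [ 0.722  0.024 -0.006] [1.2 0.9] 0.8 0.95 [328. 164.] 2 1
filter [ 0.792  0.136 -0.006] [2.1 1.5] 0.93 0.71 [292. 140.] 2 1
spanner [ 0.384 -0.023 -0.018] [0.7 0.5] 0.54 0.97 [342. 276.] 1 1
alternator [ 0.627  0.477 -0.007] [2.8 1.6] 0.65 0.83 [179. 190.] 1 2
jar [0.472 0.481 0.008] [1.5 0.9] 0.82 0.77 [172. 241.] 1 2
brush [0.354 0.45  0.003] [0.5 0.3] 0.71 0.87 [181. 282.] 1 2
carton [ 0.809 -0.072 -0.009] [1.3 1. ] 0.55 0.96 [360. 139.] 2 2
plate1_c {'location': [255.1, 220.3], 'confidence': 0.7}
plate1_c {'location': [283.4, 212.6], 'confidence': 0.66}
plate1_c {'location': [296.4, 234.5], 'confidence': 0.61}
plate1_c {'location': [289.1, 213.1], 'confidence': 0.6}
```

Run:
```python
import cv2
t=cv2.imread("pics/top0.png");s=cv2.imread("pics/side0.png")
def z(im,x0,y0,w,h,k,n):
    c=cv2.resize(im[y0:y0+h,x0:x0+w],None,fx=k,fy=k,interpolation=cv2.INTER_CUBIC)
    for i in range(0,w,10): cv2.putText(c,str(x0+i),(i*k,8),0,.3,(0,0,255),1); cv2.line(c,(i*k,10),(i*k,14),(0,0,255),1)
    for i in range(0,h,10): cv2.putText(c,str(y0+i),(0,i*k+4),0,.3,(0,0,255),1)
    cv2.imwrite(f"pics/{n}.png",c)
z(t,200,160,120,105,5,"tb"); z(t,340,160,180,155,4,"tt")
z(s,235,210,100,90,6,"sb"); z(s,290,130,160,110,5,"st")
```

```text
(no output)
```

View pics/tb.png

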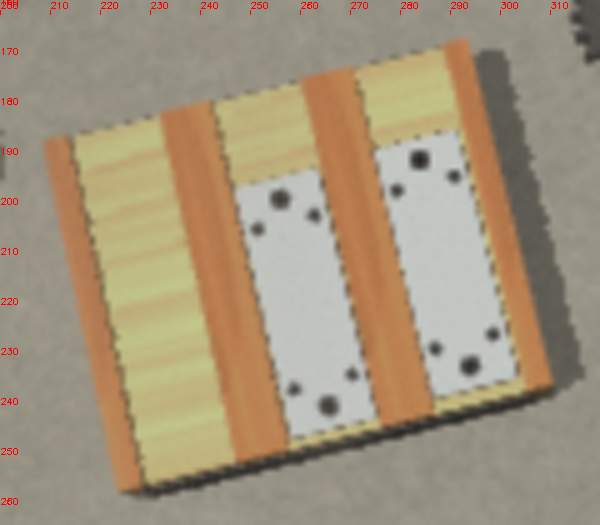

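View pics/tt.png

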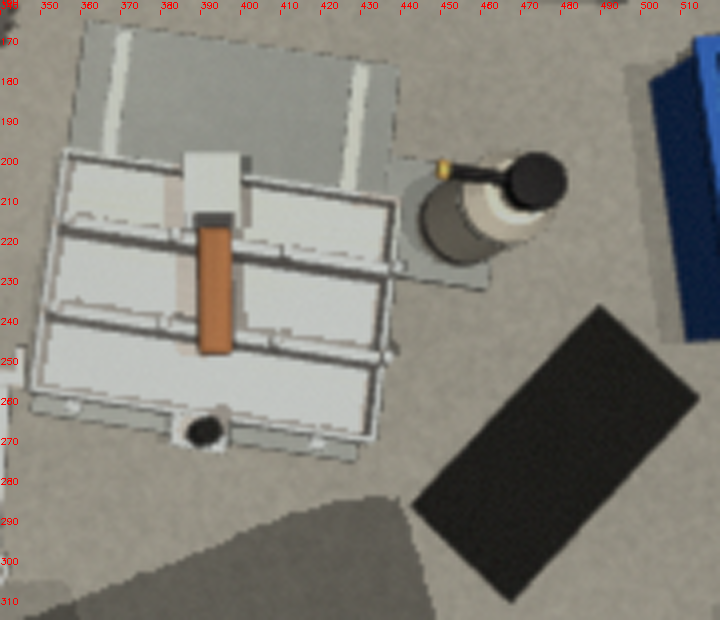

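View pics/sb.png

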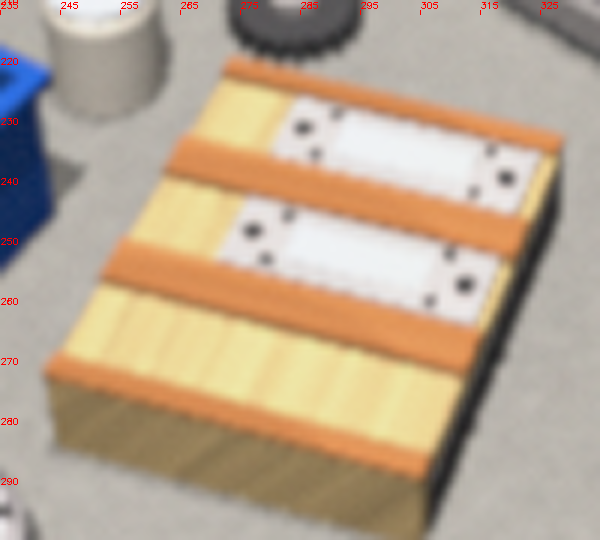

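View pics/st.png

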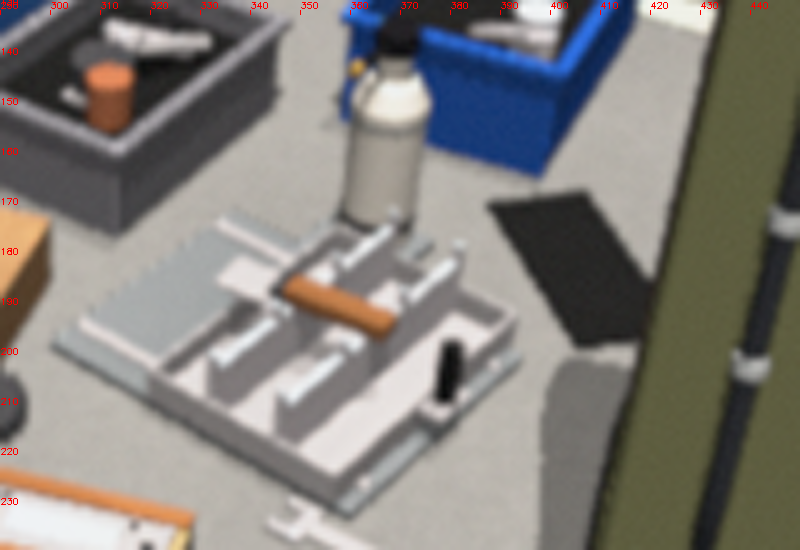

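```bash
cat > fit0.py <<'E'
from h import *
np.set_printoptions(precision=4,suppress=True)
s=shot("side");t=shot("top")
T5=lambda L:[(200+(u+.5)/5-.5,160+(v+.5)/5-.5) for u,v in L]
T4=lambda L:[(340+(u+.5)/4-.5,160+(v+.5)/4-.5) for u,v in L]
S6=lambda L:[(235+(u+.5)/6-.5,210+(v+.5)/6-.5) for u,v in L]
S5=lambda L:[(290+(u+.5)/5-.5,130+(v+.5)/5-.5) for u,v in L]
def fit(obs,x0,zfix=None):
    def res(q):
        c,sn=np.cos(q[2]),np.sin(q[2]); o=[]
        for p,l,uv in obs:
            X=[q[0]+c*l[0]-sn*l[1],q[1]+sn*l[0]+c*l[1],l[2]+(q[3] if zfix is None else zfix)]
            o+=list(proj(p,X)-uv)
        return o
    R=least_squares(res,x0,loss='soft_l1'); return R.x,np.array(res(R.x)).reshape(-1,2)
C=[(.105,.1275,.065),(.105,-.1275,.065),(-.105,-.1275,.065),(-.105,.1275,.065)]
tb=T5([(44,141),(468,38),(553,388),(120,491)]); sb=S6([(45,370),(228,60),(563,137),(428,472)])
def rep(n,obs,x0):
    for z in(None,0):
        q,e=fit(obs,x0,z); print(n,z,q,"deg",np.degrees(q[2]),"rms",np.sqrt((e**2).mean()).round(2)); 
    print(e.round(1).tolist())
rep("board",[(t,c,u) for c,u in zip(C,tb)]+[(s,c,u) for c,u in zip(C,sb)],[.56,.22,.2,0])
rep("board T",[(t,c,u) for c,u in zip(C,tb)],[.56,.22,.2,0])
rep("board S",[(s,c,u) for c,u in zip(C,sb)],[.56,.22,.2,0])
W=[(.09,.125,.045),(.09,-.125,.045),(-.09,-.125,.045),(-.09,.125,.045)]
tt=T4([(66,150),(397,202),(375,439),(30,390)]);st=S5([(150,372),(340,215),(517,313),(335,485)])
rep("tray",[(t,c,u) for c,u in zip(W,tt)]+[(s,c,u) for c,u in zip(W,st)]+[(t,(-.102,0,.098),T4([(205,430)])[0]),(s,(-.102,0,.098),S5([(452,342)])[0])],[.5,-.16,-.1,0])
rep("trayT",[(t,c,u) for c,u in zip(W,tt)]+[(t,(-.102,0,.098),T4([(205,430)])[0])],[.5,-.16,-.1,0])
P=[(.075,.025,.065),(.075,-.025,.065),(-.075,-.025,.065),(-.075,.025,.065)]
rep("plA",[(t,c,u) for c,u in zip(P,T5([(234,187),(319,168),(376,417),(290,438)]))],[.55,.2,.2,0])
rep("plB",[(t,c,u) for c,u in zip(P,T5([(374,150),(458,129),(519,377),(434,397)]))],[.55,.12,.2,0])
M=[(-.105,.05,.004),(.105,.05,.004),(.105,-.05,.004),(-.105,-.05,.004)]
rep("mat",[(t,c,u) for c,u in zip(M,T4([(412,506),(600,304),(700,397),(512,602)]))],[.4,-.43,-.8,0])
for n,a,b in(("cap",(536,181),(398,35)),("post",(205,430),(452,342)),):
    print(n,tri([t,s],[T4([a])[0],S5([b])[0]]))
print("cap z218",onz(t,T4([(536,181)])[0],.218))
a,b=T4([(213,225),(217,353)]); A,B=onz(t,a,.093),onz(t,b,.093);print("scr",A,B,(A+B)/2,np.linalg.norm(A-B),np.degrees(np.arctan2(*(A-B)[1::-1])))
E
python3 fit0.py
```

```text
board None [ 0.5601  0.2226  0.2692 -0.0052] deg 15.424245671237243 rms 0.42
board 0 [0.5588 0.2231 0.2693 0.    ] deg 15.42922387251686 rms 0.63
[[-0.6, 0.3], [-0.4, 0.1], [-0.1, -0.6], [-0.5, 0.5], [0.1, -0.5], [0.7, -1.5], [0.6, -1.1], [-0.5, -0.2]]
board T None [ 0.5595  0.2223  0.2641 -0.0031] deg 15.132491773386723 rms 0.24
board T 0 [0.5591 0.2219 0.264  0.    ] deg 15.127711118767765 rms 0.26
[[-0.0, -0.0], [0.3, 0.2], [0.1, -0.4], [-0.4, 0.3]]
board S None [ 0.5629  0.2194  0.2777 -0.01  ] deg 15.911574090572591 rms 0.38
board S 0 [0.5577 0.2259 0.2785 0.    ] deg 15.959648393977465 rms 0.49
[[-0.0, 0.6], [0.1, -0.8], [0.2, -0.8], [-0.3, 0.4]]
tray None [ 0.5102 -0.1703 -0.1269 -0.0058] deg -7.26966515626143 rms 0.8
tray 0 [ 0.5094 -0.1685 -0.1277  0.    ] deg -7.3160451745161215 rms 0.9
[[-1.2, -0.6], [0.8, -1.0], [-0.6, 1.2], [-0.9, 0.2], [-0.4, -1.2], [-0.4, 1.2], [0.6, -0.5], [0.4, -2.4], [0.5, 0.2], [0.5, -0.1]]
trayT None [ 0.5119 -0.1729 -0.1283 -0.0257] deg -7.351064509829948 rms 0.53
trayT 0 [ 0.5094 -0.1695 -0.1281  0.    ] deg -7.340305525491887 rms 0.77
[[-0.9, -
[... 320 characters left out ...]
 0.09
plB 0 [0.5611 0.1355 0.2695 0.    ] deg 15.439615597448475 rms 0.14
[[0.0, -0.2], [-0.1, -0.1], [0.0, 0.0], [0.0, 0.3]]
mat None [ 0.4047 -0.4308 -0.7549 -0.0199] deg -43.25487035561689 rms 0.14
mat 0 [ 0.4039 -0.4247 -0.7551  0.    ] deg -43.26556479146378 rms 0.38
[[-0.6, -0.0], [-0.0, -0.5], [0.5, -0.0], [0.1, 0.5]]
cap (array([ 0.5704, -0.3554,  0.2056]), [np.float64(0.14821564587686656), np.float64(0.16626334037127413)])
post (array([ 0.4089, -0.1539,  0.0985]), [np.float64(0.10461934893077954), np.float64(0.1348843695873128)])
cap z218 [ 0.5679 -0.3518  0.218 ]
scr [ 0.5527 -0.1606  0.093 ] [ 0.4625 -0.1632  0.093 ] [ 0.5076 -0.1619  0.093 ] 0.09026405696755727 1.6346239600728936
```

```bash
cat >> h.py <<'E'
np.set_printoptions(precision=4,suppress=True)
def dn(yaw):
    yaw=(yaw+180)%360-180
    return [180,0,yaw]
def up(z=.3,v=.25):
    p=r.state()["position"]; r.move_linear([p[0],p[1],z],velocity=v)
def st():
    s=r.state(); print("t %.1f"%s["clock"],"pos",s["position"],"rot",s["eef_rot"],"F",s["ft_force"],"gap %.3f"%s["finger_gap"])
BX,BY,BA=.559,.2223,15.3
TX,TY,TA=.5095,-.1690,-7.3
MX,MY,MA=.404,-.4245,-43.26
CX,CY=.569,-.353
def loc(x0,y0,a,x,y):
    a=np.radians(a); return np.array([x0+np.cos(a)*x-np.sin(a)*y,y0+np.sin(a)*x+np.cos(a)*y])
E
python3 - <<'E'
from h import *
up(.32)
g=loc(.5076,-.1619,1.6,.010,0)
r.movep([*g,.24],dn(1.6)); st()
r.grip(.75)
r.move_linear([*g,.088],velocity=.1); st()
r.grip(0,strength=80); st()
r.move_linear([*g,.15],velocity=.1); st()
shot("side","g1s");shot("top","g1t")
E
```

```text
t 4.1 pos [ 0.5174 -0.1623  0.24  ] rot [179.9939   0.0011   1.5584] F [ 0.6634 -0.0723 -0.1276] gap 1.001
t 6.1 pos [ 0.5178 -0.1617  0.0885] rot [179.9811  -0.046    1.5984] F [-0.7823 -0.7973  0.4235] gap 0.750
t 6.5 pos [ 0.5179 -0.1617  0.0885] rot [179.977   -0.0594   1.5991] F [-0.6053  0.4837  6.1553] gap 0.259
t 7.3 pos [ 0.5173 -0.1615  0.1493] rot [-179.9745    0.0583    1.6026] F [ 0.083   0.681  -1.4874] gap 0.255
```

Run:
```python
import cv2,numpy as np
s=cv2.imread("pics/g1s.png")[120:260,270:430];t=cv2.imread("pics/g1t.png")[150:290,330:490]
cv2.imwrite("pics/g1.png",cv2.resize(np.hstack([s,t]),None,fx=2.5,fy=2.5,interpolation=2))
```

```text
(no output)
```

View pics/g1.png

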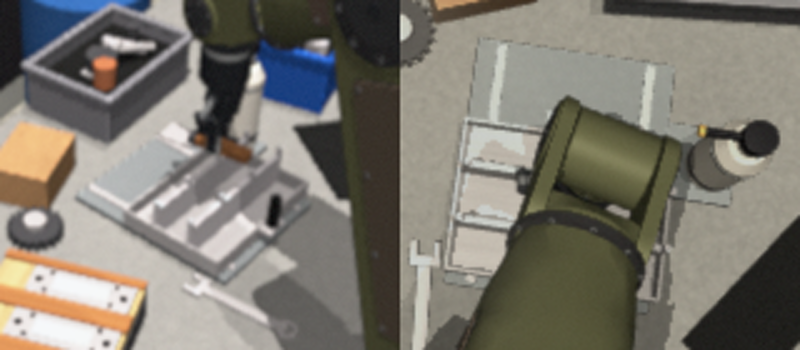

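Run:
```python
from h import *
r.move_linear([.40,-.18,.16],velocity=.2); st()
g=loc(MX,MY,MA,-.012,0)
r.movep([*g,.13],dn(MA)); st()
r.move_linear([*g,.04],velocity=.1)
print(r.move_linear([*g,.010],velocity=.03,until_force=4)); st()
```

```text
t 8.2 pos [ 0.4007 -0.1801  0.1601] rot [179.9853  -0.0346   1.5923] F [ 0.0657  0.2116 -1.0625] gap 0.258
t 9.1 pos [ 0.3958 -0.4152  0.1299] rot [-179.9835    0.0278  -43.1086] F [ 0.4045  1.9221 -2.142 ] gap 0.255
True
t 10.9 pos [ 0.3952 -0.4162  0.0175] rot [-179.997     0.0422  -43.2576] F [-2.0811  2.5173  8.0268] gap 0.255
```

Run:
```python
from h import *
r.grip(.7); st()
up(.3)
r.movep([.40,.05,.33],dn(BA)); st()
s=shot("side","m1s");t=shot("top","m1t")
for p in(s,t):
  for n in("scraper_c","plate1_c"): print(n,[(d["location"],d["confidence"]) for d in r.mark_of(p,n)])
c=np.hstack([s["frame"][120:270,330:450],t["frame"][210:360,420:540]])
cv2.imwrite("pics/m1.png",cv2.resize(c,None,fx=3,fy=3,interpolation=2))
```

```text
t 11.3 pos [ 0.3949 -0.4159  0.017 ] rot [-179.9896    0.0914  -43.2622] F [ 0.6563 -0.2971  0.4031] gap 0.698
t 14.3 pos [0.4003 0.0495 0.3299] rot [179.9971   0.0148  15.2262] F [0.408  0.2611 0.8421] gap 0.698
scraper_c [([409.8, 184.2], 0.52)]
plate1_c [([299.4, 234.0], 0.59), ([286.2, 263.9], 0.52)]
scraper_c [([473.9, 279.6], 0.85), ([178.3, 193.1], 0.74)]
plate1_c [([291.7, 211.6], 0.8), ([395.2, 235.2], 0.22)]
```

View pics/m1.png

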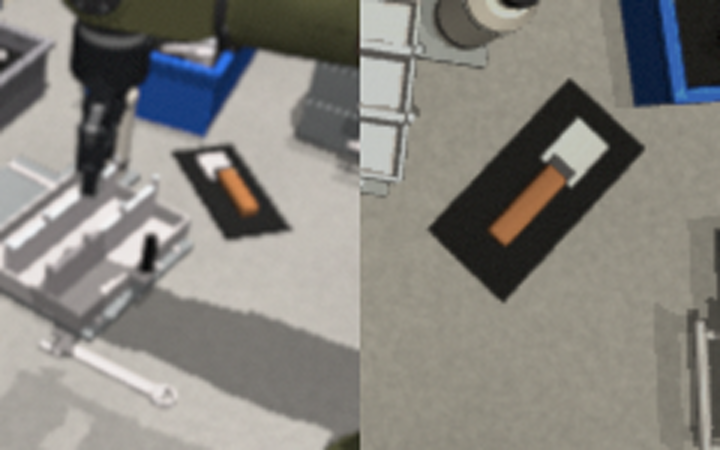

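View pics/m1t.png

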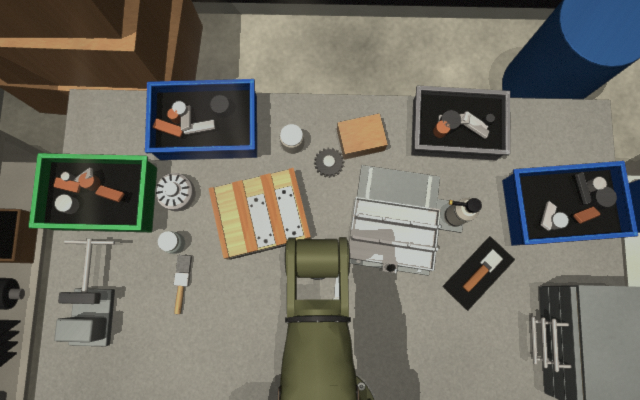

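Run:
```python
import cv2,numpy as np
s=cv2.imread("pics/m1s.png")[190:310,220:350];t=cv2.imread("pics/m1t.png")[150:270,195:325]
cv2.imwrite("pics/m1b.png",cv2.resize(np.hstack([s,t]),None,fx=3,fy=3,interpolation=2))
```

```text
(no output)
```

View pics/m1b.png

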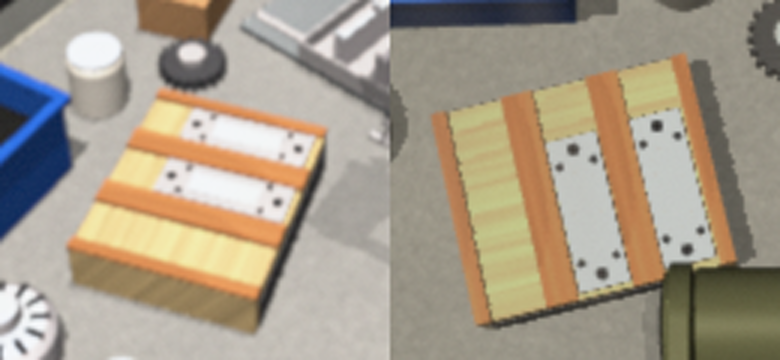

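```bash
cat >> h.py <<'E'
def push(gy,xback,xend):
    """push plate along groove; xback= board x of plate's rear end, xend = rear end target"""
    r.grip(0,strength=40)
    a=loc(BX,BY,BA,xback+.011+.013,gy); 
    r.movep([*a,.16],dn(BA)); r.move_linear([*a,.085],velocity=.15)
    hit=r.move_linear([*a,.067],velocity=.02,until_force=4); st()
    z=r.state()["position"][2]+.002
    r.move_linear([*a,z],velocity=.03)
    b=loc(BX,BY,BA,xend+.011,gy)
    print("floor",hit,"push hit",r.move_linear([*b,z],velocity=.05,until_force=20)); st()
    bb=loc(BX,BY,BA,xend+.011+.006,gy); r.move_linear([*bb,z],velocity=.05)
    up(.2)
E
python3 - <<'E'
from h import *
push(-.085,.054,-.003)
r.movep([.42,-.08,.3],dn(BA))
s=shot("side");t=shot("top","b1t")
c=np.hstack([s["frame"][190:310,220:350],t["frame"][150:270,195:325]])
cv2.imwrite("pics/b1.png",cv2.resize(c,None,fx=3,fy=3,interpolation=2)); st()
E
```

```text
t 17.8 pos [0.6566 0.1609 0.0711] rot [-179.9999    0.0189   15.3018] F [-1.1078 -0.2832  6.238 ] gap 0.000
floor True push hit False
t 19.6 pos [0.5893 0.1424 0.0732] rot [-179.9959    0.0772   15.2997] F [0.5863 0.2003 2.0413] gap -0.000
t 21.8 pos [ 0.4205 -0.0795  0.2994] rot [-179.9624    0.0553   15.3602] F [ 0.4619  0.6171 -0.0155] gap 0.002
```

View pics/b1.png

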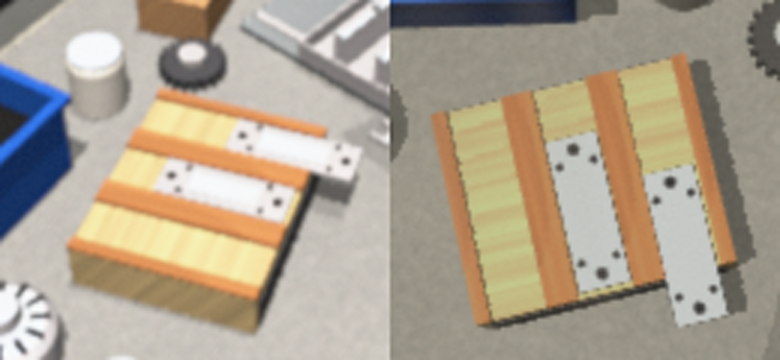

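```bash
cat >> h.py <<'E'
def fitplate(t,uvs,z,x0):
    P=[(.075,.025),(.075,-.025),(-.075,-.025),(-.075,.025)]
    def res(q): return np.concatenate([proj(t,[*loc(q[0],q[1],np.degrees(q[2]),*l),z])-u for l,u in zip(P,uvs)])
    R=least_squares(res,x0); return R.x,np.sqrt((R.fun**2).mean())
def toloc(x0,y0,a,X):
    return loc(0,0,-a,X[0]-x0,X[1]-y0)
def platecorners(t,roi,n):
    """bright-plate contour in roi (c0,r0,c1,r1) -> minAreaRect corners ordered BL,BR,FR,FL"""
    c0,r0,c1,r1=roi; im=t["frame"][r0:r1,c0:c1].astype(int)
    m=((im.min(2)>150)&(im.max(2)-im.min(2)<25)).astype(np.uint8)
    m=cv2.morphologyEx(m,cv2.MORPH_CLOSE,np.ones((5,5)))
    cs,_=cv2.findContours(m,cv2.RETR_EXTERNAL,cv2.CHAIN_APPROX_NONE)
    out=[]
    for c in sorted(cs,key=cv2.contourArea)[::-1][:n]:
        (cx,cy),(w,h),a=cv2.minAreaRect(c)
        out.append((cx+c0,cy+r0,w+1,h+1,a))
    return out
E
python3 - <<'E'
from h import *
t=shot("top")
uv=[(195+(u-390)/3-.33,150+v/3-.33) for u,v in[(644,178),(691,166),(728,312),(681,326)]]
q,e=fitplate(t,uv,.065,[.52,.12,.27]); print(q,np.degrees(q[2]),e,toloc(BX,BY,BA,q))
for b in platecorners(t,(230,160,330,270),2):
    X=onz(t,b[:2],.065); print(b,X,toloc(BX,BY,BA,X))
E
```

```text
[0.5056 0.1208 0.2787] 15.971039458927837 0.6852370804847718 [-0.0783 -0.0838]
(292.81311798095703, 231.4557342529297, 52.64836883544922, 18.292469024658203, 76.75948333740234) [0.505  0.1221 0.065 ] [-0.0785 -0.0824]
(260.5016384124756, 220.1180305480957, 52.06110763549805, 18.003297805786133, 76.67547607421875) [0.5357 0.2162 0.065 ] [-0.0241  0.0003]
```

```bash
cat >> h.py <<'E'
def pick(gy,dx=0,xg=-.122):
    a=loc(BX,BY,BA,xg,gy)
    r.grip(.85,strength=120)
    r.movep([*a,.16],dn(BA)); r.move_linear([*a,.0545],velocity=.12); st()
    r.grip(0,strength=120); st()
    r.move_linear([*a,.066],velocity=.03); st()
    r.move_linear([*a,.13],velocity=.1); st()
E
python3 - <<'E'
from h import *
pick(-.084)
s=shot("side");t=shot("top")
c=np.hstack([s["frame"][150:310,240:400],t["frame"][150:310,235:395]])
cv2.imwrite("pics/p1.png",cv2.resize(c,None,fx=2.4,fy=2.4,interpolation=2)); st()
E
```

```text
t 24.5 pos [0.4639 0.1091 0.0552] rot [179.9943  -0.0684  15.2899] F [-0.0499  0.1598  0.8862] gap 0.851
t 24.9 pos [0.4638 0.1092 0.0556] rot [179.9939  -0.0743  15.3091] F [-4.7583 -0.8694 11.4964] gap 0.542
t 25.4 pos [0.4634 0.1091 0.066 ] rot [-179.9994    0.0095   15.2991] F [ 0.0355 -0.655  -3.0016] gap 0.544
t 26.2 pos [0.4632 0.109  0.1294] rot [-179.9956    0.0509   15.3   ] F [ 0.1602 -0.5083 -2.7234] gap 0.546
t 26.3 pos [0.4632 0.109  0.1293] rot [-179.9942    0.0763   15.2988] F [-0.3042 -0.2379 -2.882 ] gap 0.549
```

View pics/p1.png

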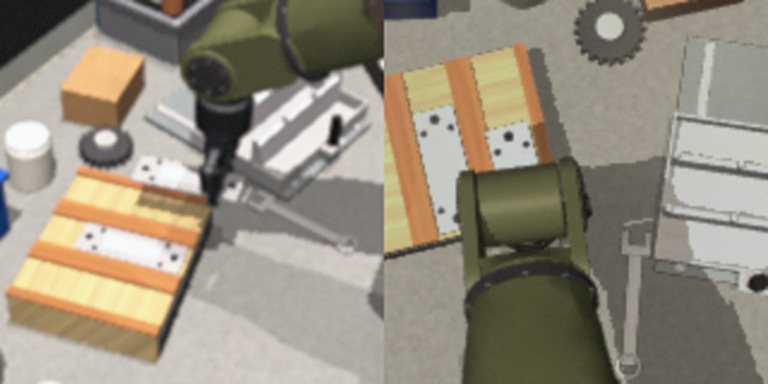

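```bash
cat >> h.py <<'E'
def place(ly,px,off):
    a=loc(TX,TY,TA,px-off,ly)
    r.move_linear([*a,.14],dn(TA),velocity=.15); st()
    r.move_linear([*a,.085],velocity=.1)
    print("touch",r.move_linear([*a,.066],velocity=.02,until_force=2.5)); st()
def release():
    r.grip(.70); st(); up(.2)
E
python3 - <<'E'
from h import *
place(-.079,-.012,.0435)
E
```

```text
t 28.8 pos [ 0.4445 -0.2399  0.14  ] rot [-179.9953    0.0072   -7.264 ] F [ 0.0617  0.2855 -3.2174] gap 0.543
touch True
t 30.1 pos [ 0.4444 -0.2403  0.0709] rot [-179.9934    0.0088   -7.3003] F [-0.7256 -0.3941  6.3285] gap 0.542
```

Run:
```python
from h import *
release()
r.movep([.40,.05,.33],dn(BA)); 
s=shot("side");t=shot("top","l1t")
c=np.hstack([s["frame"][130:260,280:440],t["frame"][155:285,335:495]])
cv2.imwrite("pics/l1.png",cv2.resize(c,None,fx=2.5,fy=2.5,interpolation=2)); st()
c=np.hstack([s["frame"][190:310,220:350],t["frame"][150:270,195:325]])
cv2.imwrite("pics/l1b.png",cv2.resize(c,None,fx=3,fy=3,interpolation=2))
```

```text
t 30.4 pos [ 0.4439 -0.24    0.0703] rot [-179.9535    0.1004   -7.2997] F [-0.7459 -0.0571 -1.536 ] gap 0.698
t 32.4 pos [0.4003 0.0493 0.3293] rot [-179.9881    0.0761   15.2068] F [ 0.5485 -0.1498 -1.1137] gap 0.700
```

View pics/l1.png

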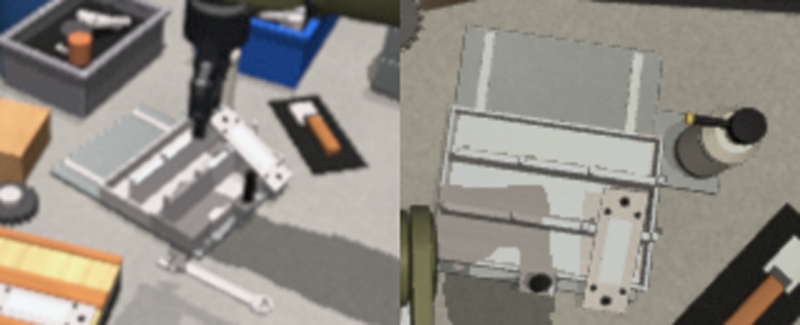

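View pics/l1b.png

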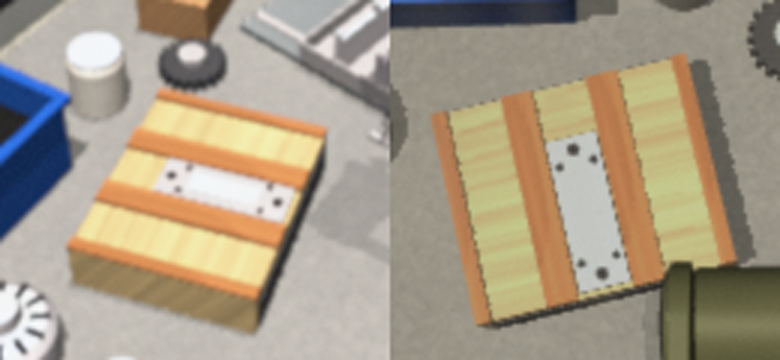

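Run:
```python
from h import *
t=shot("top","l2t"); s=shot("side","l2s")
c=cv2.resize(t["frame"][185:290,345:465],None,fx=6.5,fy=5.7,interpolation=2) 
c=cv2.resize(t["frame"][185:285,345:465],None,fx=6,fy=6,interpolation=2); cv2.imwrite("pics/l2.png",c)
c=cv2.resize(s["frame"][150:250,300:420],None,fx=6,fy=6,interpolation=2); cv2.imwrite("pics/l2b.png",c)
```

```text
(no output)
```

View pics/l2.png

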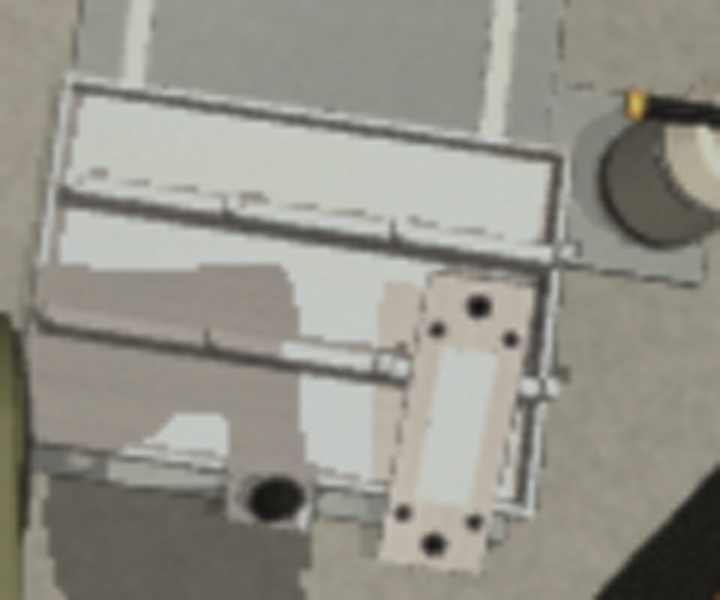

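View pics/l2b.png

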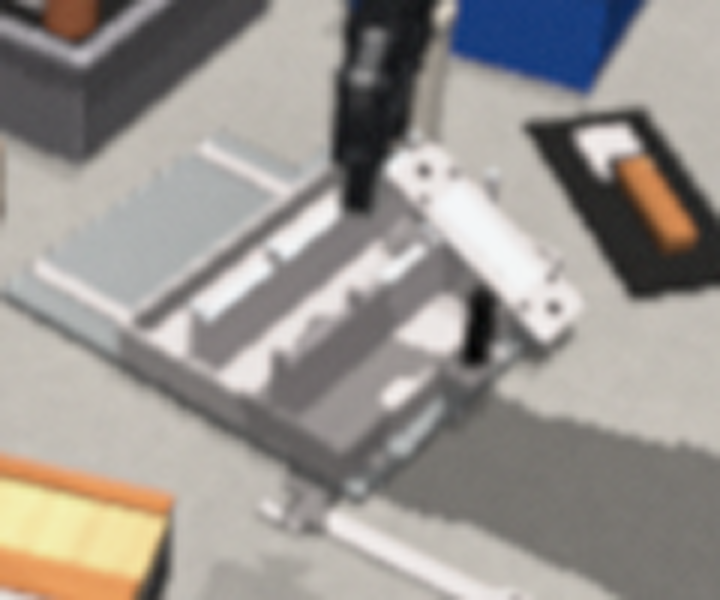

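Run:
```python
from h import *
t=shot("top"); s=shot("side")
T=[(428,275),(533,287),(482,572),(382,557)];S=[(388,162),(432,142),(585,303),(538,340)]
P=[]
for a,b in zip(T,S):
    u=np.array(a)/6+[345,185]-.42; v=np.array(b)/6+[300,150]-.42
    X,e=tri([t,s],[u,v]); P.append(X); print(X,np.round(e,1),toloc(TX,TY,TA,X))
P=np.array(P); print(np.linalg.norm(P[0]-P[3]),np.linalg.norm(P[1]-P[2]),P.mean(0),toloc(TX,TY,TA,P.mean(0)))
```

```text
[ 0.5113 -0.2214  0.1122] [0.3 0.3] [ 0.0085 -0.0517]
[ 0.507  -0.2731  0.0991] [0.3 0.3] [ 0.0107 -0.1036]
[ 0.3776 -0.2619  0.027 ] [0.1 0.1] [-0.119  -0.1089]
[ 0.3854 -0.2137  0.025 ] [0.6 0.8] [-0.1174 -0.0601]
0.15342255994397172 0.14854443518285637 [ 0.4453 -0.2425  0.0658] [-0.0543 -0.0811]
```

The loaded plate was measured tilted, resting on the front rib and front wall with its centre at tray x = -54 mm. It has been knocked about 4 cm towards the robot. I'll regrip it with the tool tilted to match, then level it and lay it again.

Run:
```python
from h import *
up(.35)
a=np.radians(29.05); n=np.array([np.sin(a),-np.cos(a)]); ax=np.array([np.cos(a),np.sin(a)])
C=np.array([-.0545,.0668]); G=C-.012*ax; tcp=G+.002*n
att=[180,-29.05,TA]
def W(xz,y=-.0795): return [*loc(TX,TY,TA,xz[0],y),xz[1]]
r.grip(.72,strength=120)
print(r.inverse_kinematics(W(tcp-.1*n),att),W(tcp))
r.movep(W(tcp-.1*n),att); st()
print(r.move_linear(W(tcp),velocity=.05,until_force=6)); st()
```

```text
[-44.5085   1.3761 124.3066  31.2184  34.5087  29.8872] [np.float64(0.43589806479482474), np.float64(-0.2397210322982382), np.float64(0.059224735181359324)]
t 34.4 pos [ 0.3883 -0.2333  0.1472] rot [179.9936 -29.0765  -7.2247] F [-0.0843  0.3755  0.6251] gap 0.718
False
t 36.5 pos [ 0.4359 -0.2398  0.0594] rot [179.9865 -29.066   -7.293 ] F [ 0.1644  0.2394 -0.2716] gap 0.715
```

Run:
```python
from h import *
s=shot("side");t=shot("top")
c=np.hstack([s["frame"][130:260,300:430],t["frame"][185:315,345:475]])
cv2.imwrite("pics/q1.png",cv2.resize(c,None,fx=3,fy=3,interpolation=2))
r.grip(0,strength=120); st()
n=np.array([np.sin(np.radians(29.05)),-np.cos(np.radians(29.05))])
p=r.state()["position"]
r.move_linear([p[0],p[1],p[2]+.02],velocity=.03); st()
r.move_linear([p[0],p[1],p[2]+.07],velocity=.08); st()
s=shot("side");t=shot("top")
c=np.hstack([s["frame"][130:260,300:430],t["frame"][185:315,345:475]])
cv2.imwrite("pics/q2.png",cv2.resize(c,None,fx=3,fy=3,interpolation=2))
```

```text
t 37.0 pos [ 0.436  -0.2398  0.0595] rot [179.9913 -29.0775  -7.2935] F [-0.9736  1.6437  5.4532] gap 0.542
t 37.8 pos [ 0.436  -0.2397  0.0794] rot [-179.9929  -29.0432   -7.3043] F [ 1.2033 -0.4469 -4.004 ] gap 0.541
t 38.5 pos [ 0.4359 -0.2396  0.129 ] rot [-179.9752  -29.0195   -7.3101] F [-0.2922 -0.1172 -3.3042] gap 0.540
```

View pics/q1.png

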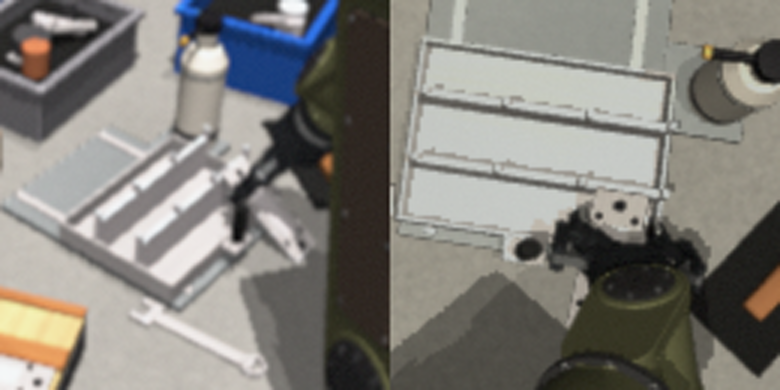

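View pics/q2.png

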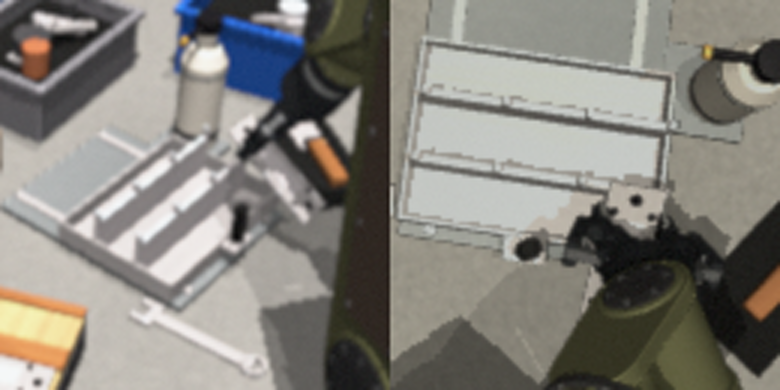

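Run:
```python
from h import *
a=loc(TX,TY,TA,-.004,-.079)
r.move_linear([*a,.16],dn(TA),velocity=.08); st()
s=shot("side");t=shot("top")
c=np.hstack([s["frame"][110:240,300:430],t["frame"][185:315,345:475]])
cv2.imwrite("pics/q3.png",cv2.resize(c,None,fx=3,fy=3,interpolation=2))
```

```text
t 39.7 pos [ 0.4951 -0.2468  0.1595] rot [-179.9811   -0.0046   -7.3105] F [-0.0099 -0.3929 -3.0731] gap 0.543
```

View pics/q3.png

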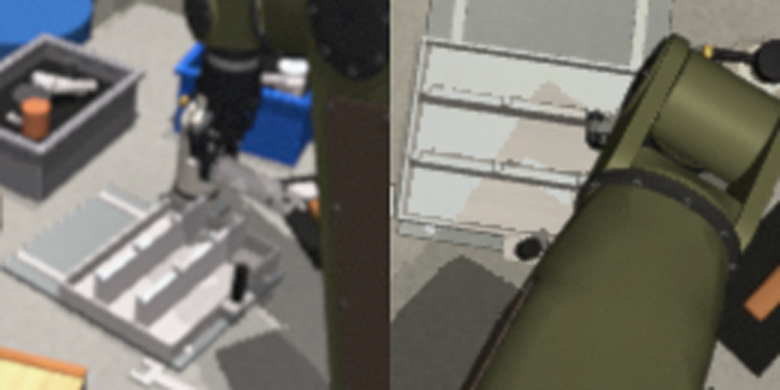

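Run:
```python
from h import *
a=loc(TX,TY,TA,-.004,-.079)
r.move_linear([*a,.09],velocity=.08)
print(r.move_linear([*a,.072],velocity=.02,until_force=2.5)); st()
r.grip(.70); st(); up(.25)
r.movep([.40,.05,.33],dn(BA)); 
t=shot("top","l3t"); s=shot("side","l3s")
c=np.hstack([cv2.resize(t["frame"][185:285,345:465],None,fx=3.3,fy=3.3,interpolation=2),cv2.resize(s["frame"][150:250,300:420],None,fx=3.3,fy=3.3,interpolation=2)]); cv2.imwrite("pics/l3.png",c); st()
```

```text
True
t 41.5 pos [ 0.4954 -0.2468  0.0755] rot [-179.9872    0.0292   -7.299 ] F [ 1.0397 -0.6571  1.3974] gap 0.546
t 41.8 pos [ 0.4949 -0.2465  0.0752] rot [-179.9532    0.1052   -7.3008] F [-0.5353  0.2365 -0.1988] gap 0.702
t 44.0 pos [0.4004 0.0493 0.3295] rot [-179.9886    0.0609   15.2156] F [ 0.1111 -0.2005 -0.0066] gap 0.701
```

View pics/l3.png

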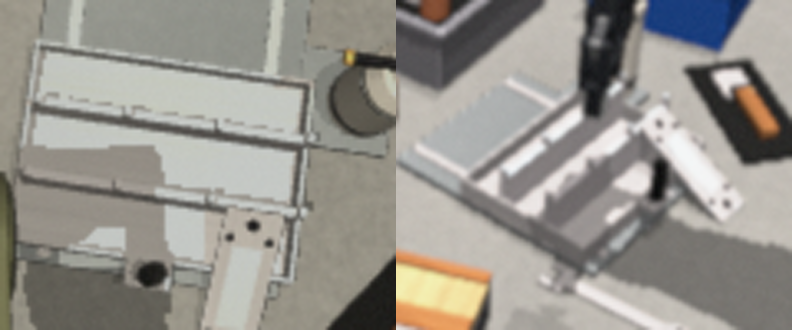

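Run:
```python
from h import *
r.movep([.36,.15,.35],dn(BA)); r.pause(1)
t=shot("top","l4t"); s=shot("side","l4s"); st()
cv2.imwrite("pics/l4.png",cv2.resize(t["frame"][200:300,360:480],None,fx=6,fy=6,interpolation=2))
cv2.imwrite("pics/l4b.png",cv2.resize(s["frame"][160:260,330:450],None,fx=6,fy=6,interpolation=2))
```

```text
t 45.6 pos [0.36 0.15 0.35] rot [179.9996  -0.0025  15.3001] F [-0.6     0.0488 -0.3313] gap 0.705
```

View pics/l4.png

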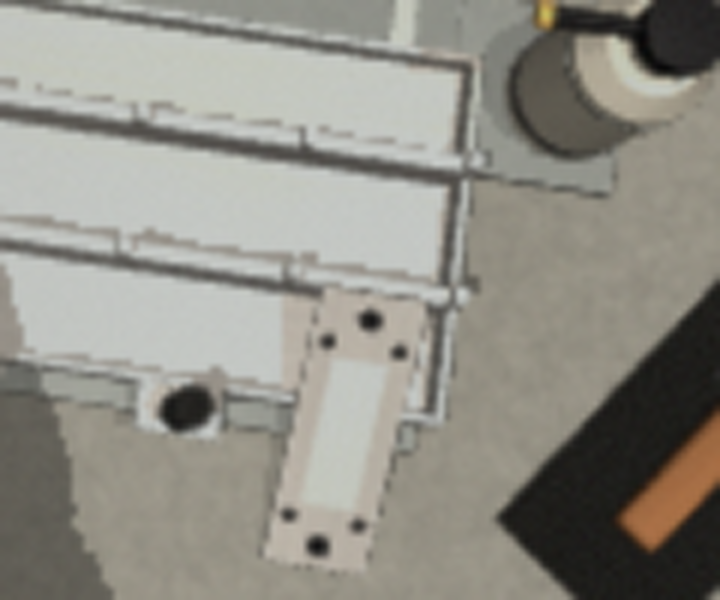

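View pics/l4b.png

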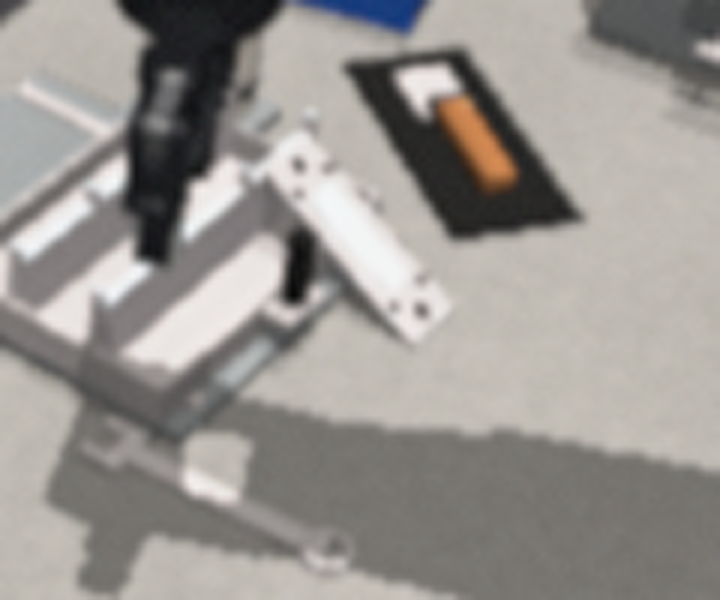

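Run:
```python
from h import *
t=shot("top"); s=shot("side")
T=[(320,288),(427,300),(366,572),(265,556)];S=[(262,168),(302,128),(452,305),(414,345)]
P=[]
U=[np.array(a)/6+[360,200]-.42 for a in T];V=[np.array(b)/6+[330,160]-.42 for b in S]
for u,v in zip(U,V):
    X,e=tri([t,s],[u,v]); P.append(X); print(X,np.round(e,1),toloc(TX,TY,TA,X))
P=np.array(P); print(np.linalg.norm(P[0]-P[3]),np.linalg.norm(P[1]-P[2]),P.mean(0),toloc(TX,TY,TA,P.mean(0)))
# rigid fit: x,y,z,yaw,pitch,roll of top-face centre
from scipy.spatial.transform import Rotation as Ro
L=np.array([(.075,.025,0),(.075,-.025,0),(-.075,-.025,0),(-.075,.025,0)])
def res(q):
    X=Ro.from_euler("ZYX",q[3:]).apply(L)+q[:3]
    return np.concatenate([proj(t,x)-u for x,u in zip(X,U)]+[proj(s,x)-u for x,u in zip(X,V)])
R=least_squares(res,[*P.mean(0),-.1,-.4,0]); print(R.x[:3],np.degrees(R.x[3:]),np.sqrt((R.fun**2).mean()),toloc(TX,TY,TA,R.x))
```

```text
[ 0.4664 -0.2185  0.0792] [0.3 0.3] [-0.0364 -0.0546]
[ 0.4619 -0.2679  0.0826] [0.3 0.4] [-0.0347 -0.1041]
[ 0.3349 -0.2543 -0.0013] [0.1 0.1] [-0.1623 -0.1068]
[ 0.341  -0.2055 -0.0029] [0.1 0.1] [-0.1625 -0.0576]
0.15047121536145808 0.15275778266940981 [ 0.4011 -0.2366  0.0394] [-0.099  -0.0808]
[ 0.4011 -0.2365  0.0395] [ -6.218  -32.6027  -0.6068] 0.25981335720351645 [-0.099  -0.0808]
```

```bash
cat > rp.py <<'E'
from h import *
A=32.5; a=np.radians(A); n=np.array([np.sin(a),-np.cos(a)]); ax=np.array([np.cos(a),np.sin(a)])
U=np.array([-.0974,.0403]); S=.036
G=U-.0025*n+S*ax; tcp=G+.002*n
att=[180,-A,TA+1]
def W(xz,y=-.0803): return [*loc(TX,TY,TA,xz[0],y),xz[1]]
E
python3 - <<'E'
from rp import *
print(G,tcp,W(tcp))
r.movep([.36,.0,.3],dn(0))
print(r.inverse_kinematics(W(tcp-.1*n),att))
r.movep(W(tcp-.1*n),att); st()
t=shot("top")
c=cv2.resize(t["frame"][185:315,345:475],None,fx=3,fy=3,interpolation=2)
print(r.move_linear(W(tcp),velocity=.05,until_force=6)); st()
s=shot("side");t=shot("top")
c=np.hstack([c]+[cv2.resize(q,None,fx=3,fy=3,interpolation=2) for q in (s["frame"][130:260,330:460],)])
cv2.imwrite("pics/r1.png",c)
E
```

```text
[-0.0684  0.0618] [-0.0673  0.0601] [np.float64(0.43253571134235186), np.float64(-0.24009684232254763), np.float64(0.060064481623392105)]
[-47.0424   0.3877 126.9273  39.5937  33.3818  19.3706]
t 47.5 pos [ 0.3802 -0.2325  0.1451] rot [-179.9803  -32.5256   -6.1765] F [ 0.2062  0.8277 -0.3702] gap 0.697
False
t 49.7 pos [ 0.4325 -0.2401  0.0602] rot [179.9891 -32.5119  -6.2974] F [ 1.0621 -0.0909 -0.575 ] gap 0.700
```

View pics/r1.png

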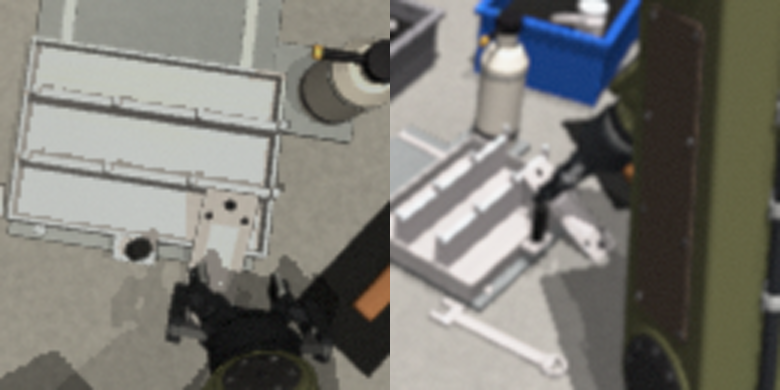

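Run:
```python
from rp import *
r.grip(0,strength=120); st()
p=r.state()["position"]
r.move_linear([p[0],p[1],p[2]+.02],velocity=.03); st()
r.move_linear([p[0]-.01,p[1],.18],velocity=.08); st()
b=loc(TX,TY,TA,.016+S,0)
r.move_linear([*loc(TX,TY,TA,-.03,0),.20],dn(TA),velocity=.08); st()
s=shot("side");t=shot("top")
cv2.imwrite("pics/r2.png",np.hstack([cv2.resize(q,None,fx=3,fy=3,interpolation=2) for q in (s["frame"][100:230,300:430],t["frame"][165:295,325:455])]))
```

```text
t 50.1 pos [ 0.4328 -0.2403  0.0605] rot [179.976  -32.5493  -6.2852] F [-1.3011  1.0116  6.1487] gap 0.536
t 50.9 pos [ 0.4327 -0.2402  0.0804] rot [-179.9891  -32.4889   -6.3043] F [ 0.656   0.4484 -3.2629] gap 0.543
t 52.3 pos [ 0.4227 -0.2401  0.1795] rot [-179.9658  -32.4625   -6.3165] F [-0.1936  0.6185 -2.7216] gap 0.540
t 53.7 pos [ 0.4795 -0.1654  0.1999] rot [179.9999  -0.0218  -7.3214] F [-0.9296 -0.1396 -3.3908] gap 0.540
```

View pics/r2.png

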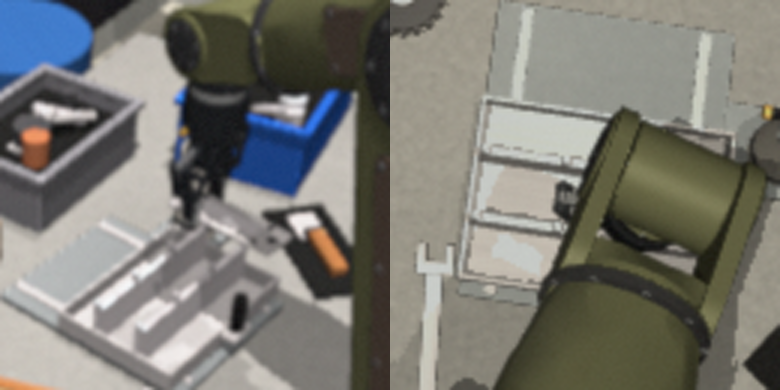

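Run:
```python
from rp import *
s=shot("side")
im=cv2.resize(s["frame"][100:230,300:430],None,fx=5,fy=5,interpolation=2)
L=[(.075,.025),(.075,-.025),(-.075,-.025),(-.075,.025)]
q=np.array([(proj(s,[*loc(TX,TY,TA,-.066+x,y),.2045])-[300,100]+.5)*5 for x,y in L]).astype(int)
cv2.polylines(im,[q.reshape(-1,1,2)],True,(0,0,255),1); cv2.imwrite("pics/r3.png",im)
```

```text
(no output)
```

View pics/r3.png

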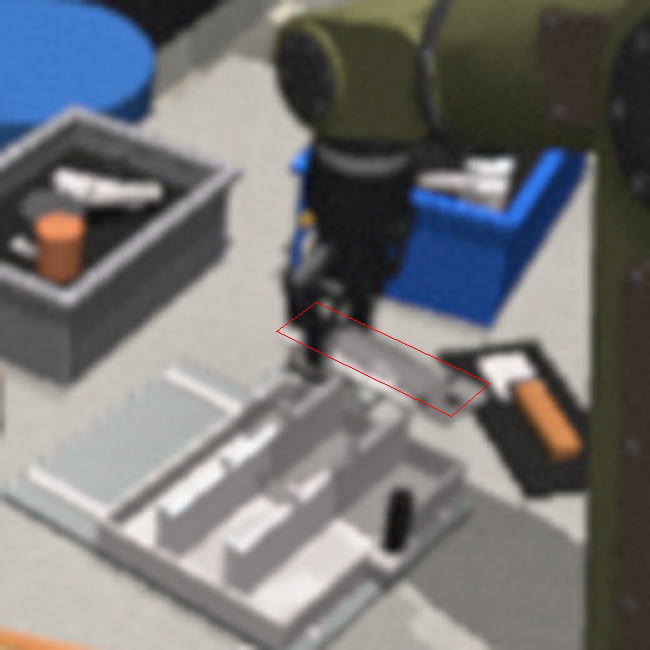

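Run:
```python
from rp import *
b=loc(TX,TY,TA,.016+S,0)
r.move_linear([*b,.16],velocity=.1)
r.move_linear([*b,.09],velocity=.08)
print(r.move_linear([*b,.072],velocity=.02,until_force=2.5)); st()
r.grip(.70); st(); up(.25)
r.movep([.36,.15,.35],dn(BA)); r.pause(.5)
t=shot("top","l5t"); s=shot("side","l5s")
c=np.hstack([cv2.resize(t["frame"][185:285,345:465],None,fx=3.3,fy=3.3,interpolation=2),cv2.resize(s["frame"][150:250,300:420],None,fx=3.3,fy=3.3,interpolation=2)]); cv2.imwrite("pics/l5.png",c); st()
```

```text
True
t 56.5 pos [ 0.5611 -0.1756  0.0772] rot [-179.9925    0.0071   -7.3055] F [-1.0849  0.0359  3.6223] gap 0.539
t 56.8 pos [ 0.5606 -0.1754  0.0766] rot [-179.9732    0.1005   -7.2988] F [ 0.1924 -0.5204 -0.2655] gap 0.701
t 59.7 pos [0.36 0.15 0.35] rot [-179.9993   -0.0023   15.2965] F [ 0.0192 -0.841   0.4889] gap 0.700
```

View pics/l5.png

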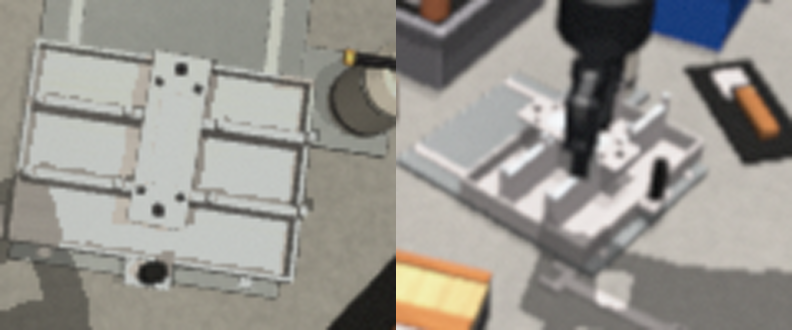

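View pics/l5t.png

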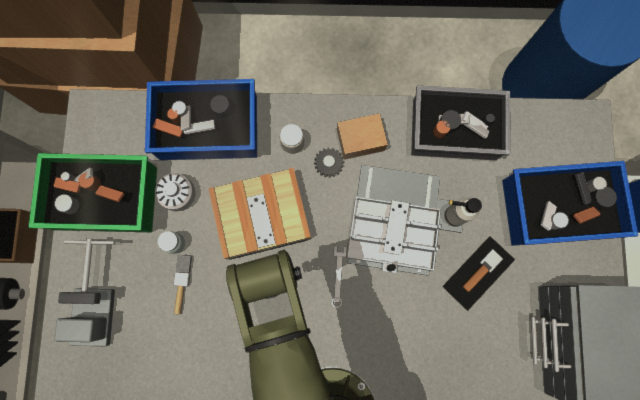

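The first plate now lies in the middle lane, across both ribs around (397,227). Next is the plate in the board's middle groove.

Run:
```python
from h import *
push(.0,.052,-.003)
r.movep([.42,-.08,.3],dn(BA))
t=shot("top","b2t"); s=shot("side")
for b in platecorners(t,(230,160,330,270),1):
    X=onz(t,b[:2],.065); print(b,X,toloc(BX,BY,BA,X))
c=np.hstack([s["frame"][190:310,220:350],t["frame"][150:270,195:325]])
cv2.imwrite("pics/b2.png",cv2.resize(c,None,fx=3,fy=3,interpolation=2)); st()
```

```text
t 63.0 pos [0.6323 0.2423 0.0711] rot [179.9996   0.0166  15.3007] F [-1.2697 -1.0181  5.9378] gap 0.004
floor True push hit False
t 64.7 pos [0.5668 0.2244 0.0732] rot [179.9974   0.0811  15.3   ] F [ 0.901  -0.3261  2.4344] gap -0.002
(264.21814727783203, 238.45538330078125, 52.92489242553711, 18.300874710083008, 78.43986511230469) [0.483  0.2033 0.065 ] [-0.0783  0.0017]
t 67.1 pos [ 0.4204 -0.0794  0.2995] rot [-179.9673    0.0448   15.3647] F [ 0.2714 -0.0139  1.0953] gap 0.002
```

View pics/b2.png

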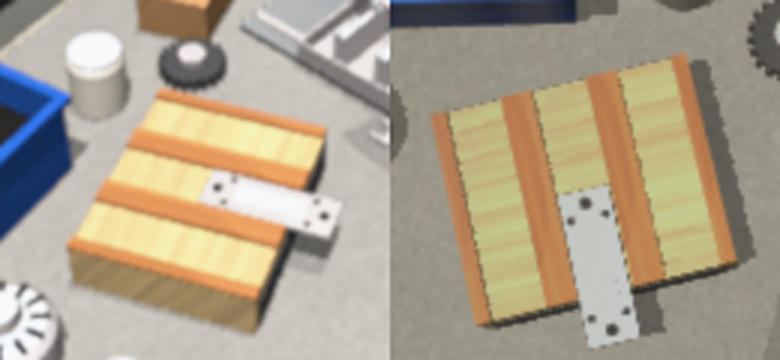

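Run:
```python
from h import *
pick(.0005)
s=shot("side");t=shot("top")
c=np.hstack([s["frame"][150:310,240:400],t["frame"][150:310,235:395]])
cv2.imwrite("pics/p2.png",cv2.resize(c,None,fx=2.4,fy=2.4,interpolation=2))
```

```text
t 70.0 pos [0.4416 0.1907 0.0552] rot [-179.9942   -0.0681   15.2915] F [-0.2664  0.7683  0.1616] gap 0.850
t 70.3 pos [0.4416 0.1908 0.0556] rot [-179.9936   -0.0769   15.3041] F [-5.081  -0.0634 12.4221] gap 0.545
t 70.9 pos [0.4411 0.1906 0.066 ] rot [179.9994   0.0035  15.3004] F [-0.1297 -1.5647 -2.5608] gap 0.542
t 71.7 pos [0.4409 0.1905 0.1294] rot [179.9967   0.0542  15.3008] F [-0.5008 -0.3579 -2.4965] gap 0.546
```

View pics/p2.png

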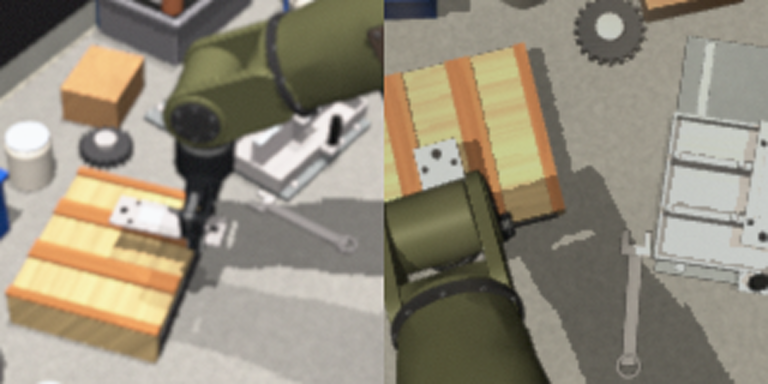

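Run:
```python
from h import *
place(.081,-.012,.0435)
r.grip(.66); st(); up(.2)
r.movep([.36,.15,.35],dn(BA)); r.pause(.5)
t=shot("top","l6t"); s=shot("side","l6s")
c=np.hstack([cv2.resize(t["frame"][185:285,345:465],None,fx=3.3,fy=3.3,interpolation=2),cv2.resize(s["frame"][150:250,300:420],None,fx=3.3,fy=3.3,interpolation=2)]); cv2.imwrite("pics/l6.png",c); st()
```

```text
t 73.7 pos [ 0.4647 -0.0812  0.14  ] rot [-179.9963    0.0056   -7.2587] F [ 0.4895 -0.3883 -2.1096] gap 0.547
touch True
t 75.1 pos [ 0.4648 -0.0816  0.0709] rot [-179.9975    0.0074   -7.2974] F [-0.0961 -0.178   5.5496] gap 0.545
t 75.4 pos [ 0.4642 -0.0814  0.0704] rot [-179.9869    0.0978   -7.2987] F [ 0.1423 -1.027   0.3398] gap 0.661
t 77.8 pos [0.36 0.15 0.35] rot [179.9988  -0.0037  15.296 ] F [-0.2247  0.0925  0.7106] gap 0.653
```

View pics/l6.png

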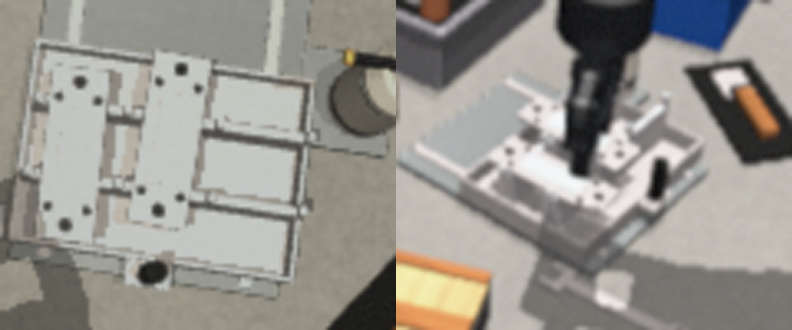

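Run:
```python
from h import *
t=shot("top","l7t")
cv2.imwrite("pics/l7.png",cv2.resize(t["frame"][190:280,345:445],None,fx=7,fy=6.6,interpolation=2)[:, :])
f=lambda L:[(345+(u+.5)/3.3-.5,185+(v+.5)/3.3-.5) for u,v in L]
for L in([(55,64),(115,72),(100,243),(40,237)],[(156,50),(214,59),(187,229),(130,221)]):
    q,e=fitplate(t,f(L),.08,[.5,-.1,-.12]); print(q,np.degrees(q[2]),e,toloc(TX,TY,TA,q))
```

```text
[ 0.5094 -0.0923 -0.0818] -4.6847896991736935 0.28659438387139974 [-0.0098  0.076 ]
[ 0.5236 -0.1733 -0.1531] -8.77131887304624 0.22627874203203607 [ 0.0146 -0.0025]
```

View pics/l7.png

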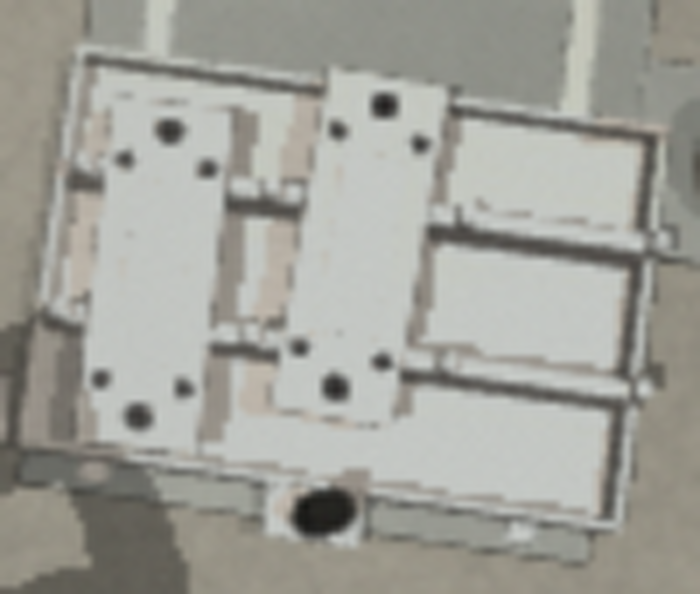

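Run:
```python
from h import *
P=loc(TX,TY,TA,-.102,0); print(P)
r.movep([P[0]-.02,P[1],.25],dn(TA))
r.grip(.5,strength=25)
r.move_linear([*P,.16],velocity=.15)
print(r.move_linear([*P,.072],velocity=.08,until_force=8)); st()
r.grip(0,strength=25); st()
q=r.state()["position"]; d=loc(0,0,TA,1,0)
hit=r.move_linear([q[0]+d[0]*.112,q[1]+d[1]*.112,q[2]],velocity=.035,until_force=14); st()
e=r.state()["position"]; print(hit,"travel",np.linalg.norm((e-q)[:2]))
r.pause(.3); t=shot("top","in1"); s=shot("side","in1s"); st()
```

```text
[ 0.4083 -0.156 ]
False
t 81.4 pos [ 0.4086 -0.1562  0.0724] rot [179.9844  -0.0437  -7.2981] F [ 0.1682 -0.355  -0.5695] gap 0.503
t 81.7 pos [ 0.4086 -0.1553  0.0725] rot [-179.9267   -0.0314   -7.3066] F [ 0.6932 10.9801  6.4286] gap 0.229
t 84.1 pos [ 0.5044 -0.1674  0.0724] rot [-179.9708    0.09     -7.2951] F [1.023  0.4319 4.2583] gap 0.224
True travel 0.09655704716733148
t 84.5 pos [ 0.5042 -0.1674  0.0724] rot [-179.969     0.0705   -7.298 ] F [ 1.2378 -1.9387  5.3846] gap 0.228
```

View pics/in1.png

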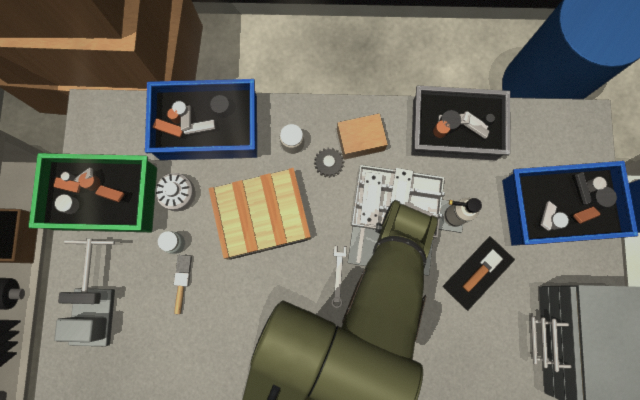

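View pics/in1s.png

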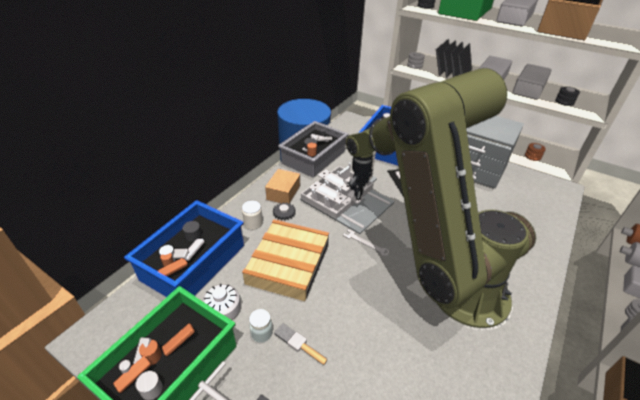

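Run:
```python
from h import *
q=r.state()["position"]; d=loc(0,0,TA,1,0)
print(r.move_linear([q[0]+d[0]*.012,q[1]+d[1]*.012,q[2]],velocity=.02,until_force=22)); st()
print(np.linalg.norm((r.state()["position"]-q)[:2]))
r.pause(.4)
r.grip(.5); st()
up(.16); p=r.state()["position"]
r.move_linear([p[0]-.06,p[1]+.01,.28],velocity=.2)
r.grip(0,strength=40)
r.movep([.40,.08,.34],dn(TA))
t=shot("top","in2"); s=shot("side","in2s")
c=np.hstack([cv2.resize(t["frame"][155:285,345:485],None,fx=2.8,fy=2.8,interpolation=2),cv2.resize(s["frame"][120:250,290:430],None,fx=2.8,fy=2.8,interpolation=2)]); cv2.imwrite("pics/in3.png",c)
for n in("cap_top","tray_grip","tray_top"):
    a=r.mark_of(t,n);b=r.mark_of(s,n); print(n,a[:2],b[:2])
    if a and b: print(tri([t,s],[a[0]["location"],b[0]["location"]]))
```

```text
True
t 84.8 pos [ 0.505  -0.1675  0.0721] rot [-179.9346    0.382    -7.2849] F [-0.963  -0.4556  4.325 ] gap 0.227
0.0007693300387578455
t 85.5 pos [ 0.5047 -0.1672  0.0717] rot [-179.9102    0.4119   -7.2854] F [-1.1634 -0.139  -0.151 ] gap 0.501
cap_top [{'location': [269.5, 244.9], 'confidence': 0.64}, {'location': [474.0, 205.9], 'confidence': 0.58}] []
tray_grip [{'location': [391.3, 235.6], 'confidence': 0.72}] [{'location': [407.7, 181.7], 'confidence': 0.58}, {'location': [359.4, 190.7], 'confidence': 0.57}]
(array([ 0.4263, -0.1523,  0.2124]), [np.float64(23.094525966937805), np.float64(29.87703268703031)])
tray_top [{'location': [396.6, 201.6], 'confidence': 0.7}, {'location': [357.6, 139.4], 'confidence': 0.62}] [{'location': [337.0, 181.0], 'confidence': 0.62}]
(array([ 0.5989, -0.1715,  0.0829]), [np.float64(1.2110833910186376), np.float64(1.5064321709253958)])
```

View pics/in3.png

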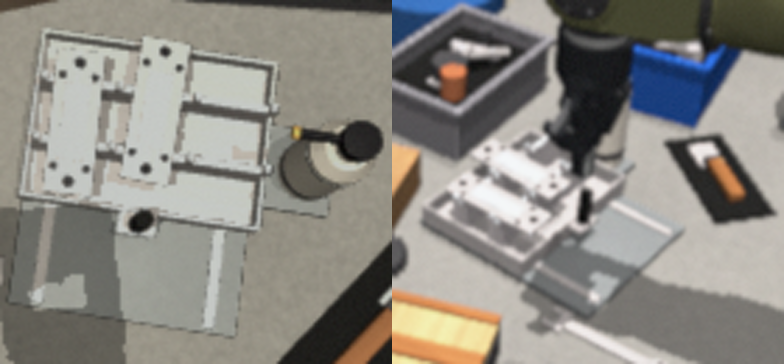

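Run:
```python
from h import *
c=[.569,-.353]
r.movep([.45,-.25,.33],dn(0))
r.movep([*c,.29],dn(0)); st()
h=r.move_linear([*c,.222],velocity=.03,until_force=2.5); st(); print(h)
h2=r.move_linear([*c,.205],velocity=.02,until_force=16); st(); print(h2)
r.pause(.3); st()
shot("side","c1")
up(.30); st()
```

```text
t 90.7 pos [ 0.5692 -0.352   0.2903] rot [-179.996    -0.0037    0.0604] F [-0.5089  0.4706 -0.2571] gap 0.005
t 92.5 pos [ 0.569  -0.353   0.2275] rot [-179.99      0.0125    0.0006] F [ 0.3506 -0.6748  3.8546] gap -0.003
True
t 93.1 pos [ 0.5691 -0.3531  0.2197] rot [179.9651  -0.0445  -0.0005] F [-2.3629  2.7926 10.6438] gap -0.003
True
t 93.4 pos [ 0.5692 -0.3531  0.2197] rot [179.9632  -0.0472   0.0036] F [-3.4026  1.7832 10.3322] gap -0.000
t 94.0 pos [ 0.5691 -0.3531  0.2999] rot [179.9943  -0.0059   0.0029] F [-0.0574  0.8733 -0.9944] gap -0.000
```

Run:
```python
from h import *
c=[.569,-.353]
r.move_linear([*c,.235],velocity=.1)
h2=r.move_linear([*c,.212],velocity=.02,until_force=24); st(); print(h2)
r.pause(.3); st()
up(.31); r.pause(.2)
r.movep([.45,-.25,.33],dn(0))
r.movep([.40,.08,.34],dn(TA)); st()
t=shot("top","o1"); s=shot("side","o1s")
c=np.hstack([cv2.resize(t["frame"][155:285,345:485],None,fx=2.8,fy=2.8,interpolation=2),cv2.resize(s["frame"][120:250,290:430],None,fx=2.8,fy=2.8,interpolation=2)]); cv2.imwrite("pics/o1.png",c)
```

```text
t 95.6 pos [ 0.5692 -0.3531  0.2196] rot [179.9052  -0.1246   0.0035] F [-3.1552  2.9859 10.6362] gap 0.001
True
t 95.9 pos [ 0.5692 -0.3532  0.2197] rot [179.9005  -0.1314   0.002 ] F [-3.5009  2.5481 10.3043] gap 0.002
t 98.6 pos [0.4005 0.0795 0.3398] rot [179.9844   0.0279  -7.3261] F [ 0.5723 -0.3794  0.0313] gap -0.001
```

View pics/o1.png

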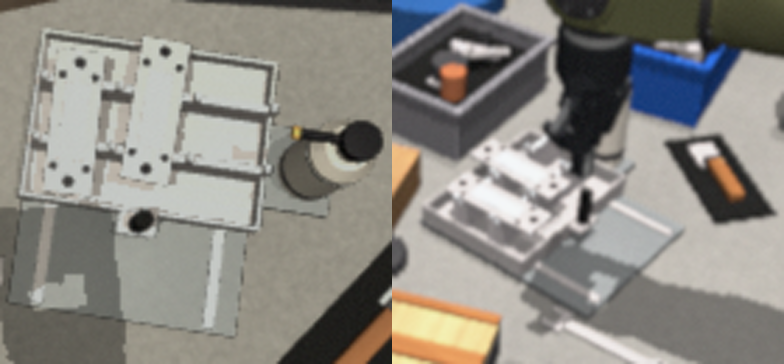

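Run:
```python
from h import *
d=loc(0,0,TA,1,0); P=np.array([.5047,-.1672])
r.grip(.5,strength=40)
A=P-.06*d
r.movep([*A,.25],dn(TA)); r.move_linear([*P,.15],velocity=.12)
print(r.move_linear([*P,.072],velocity=.08,until_force=8)); st()
r.grip(0,strength=40); st()
q=r.state()["position"]
hit=r.move_linear([q[0]-d[0]*.115,q[1]-d[1]*.115,q[2]],velocity=.035,until_force=14); st()
e=r.state()["position"]; print(hit,"travel",np.linalg.norm((e-q)[:2]))
r.pause(.3); st()
```

```text
False
t 102.4 pos [ 0.505  -0.1673  0.0725] rot [179.9868  -0.0519  -7.3011] F [ 0.0147 -0.361   0.4155] gap 0.497
t 102.8 pos [ 0.5049 -0.1675  0.0725] rot [179.9739  -0.0427  -7.2984] F [-2.6191 -1.2942  6.1399] gap 0.225
t 105.2 pos [ 0.4057 -0.1548  0.0725] rot [179.9748  -0.156   -7.3142] F [ 3.2548  0.1068 -0.4617] gap 0.223
True travel 0.10002995039095618
t 105.5 pos [ 0.4056 -0.1548  0.0725] rot [179.9767  -0.099   -7.3046] F [ 2.0274  2.917  -1.9916] gap 0.226
```

Travel was 100.0 mm before hitting the stop. I'll release the post, move clear and check.

Run:
```python
from h import *
r.grip(.5); st()
up(.25); r.movep([.36,.15,.35],dn(BA)); r.pause(.7); st()
t=shot("top","f1"); s=shot("side","f1s")
c=np.hstack([cv2.resize(t["frame"][155:315,345:525],None,fx=2.2,fy=2.2,interpolation=2),cv2.resize(s["frame"][120:280,280:460],None,fx=2.2,fy=2.2,interpolation=2)]); cv2.imwrite("pics/f2.png",c)
for n in("tray_top","scraper_c","plate1_c"):
    print(n,[(d["location"],d["confidence"]) for d in r.mark_of(t,n)],[(d["location"],d["confidence"]) for d in r.mark_of(s,n)])
for b in platecorners(t,(350,190,440,275),3): print(b)
```

```text
t 105.9 pos [ 0.406  -0.1553  0.0729] rot [179.9321  -0.1598  -7.3089] F [-0.0088  0.0693  0.4246] gap 0.502
t 108.7 pos [0.36 0.15 0.35] rot [179.9995  -0.0037  15.3029] F [ 0.3807  0.3812 -0.8511] gap 0.499
tray_top [([394.9, 234.6], 0.6)] [([356.3, 192.6], 0.81)]
scraper_c [([476.8, 280.5], 0.58)] [([407.8, 186.2], 0.73)]
plate1_c [([395.7, 229.8], 0.6)] [([352.2, 189.4], 0.45)]
(394.5, 231.99999237060547, 84.99998474121094, 89.99998474121094, 90.0)
```

View pics/f2.png

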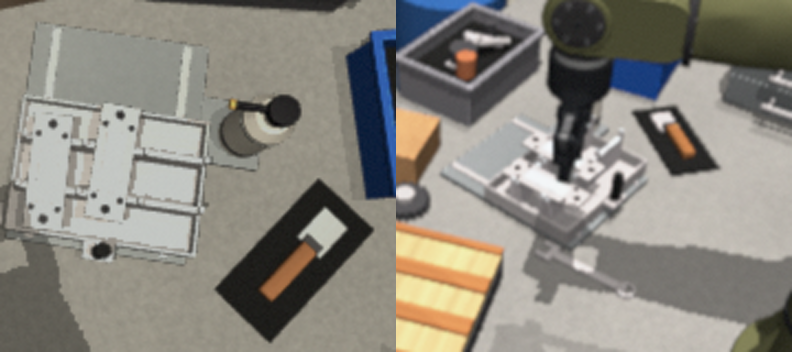

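View pics/f1.png

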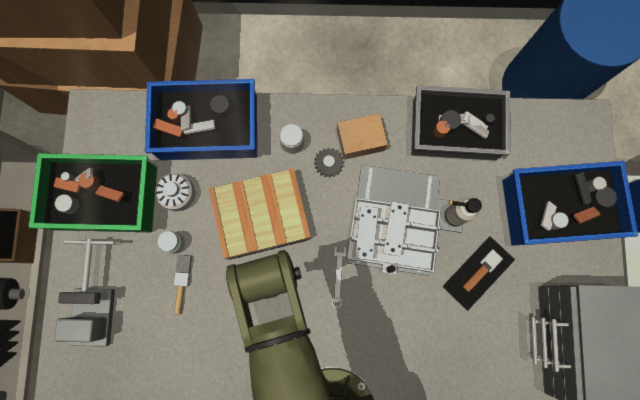

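Run:
```python
from h import *
r.sign_off(); st()
```

```text
the job is handed in; nothing more can be done
the job is handed in; nothing more can be done
```

The job is handed in at about 109 s on the robot's clock, and my last checks agree with the end state asked for. No verdict is reported.

- **Scraper:** it lies on the mat, well inside the edges in both views.
- **Plates:** there were two. The left one sits at about (−10, +76) mm from the tray's centre and the middle one at (+15, −3) mm. I measured these before the tray's run in and out. The final pictures show both still flat in their lanes, but I did not measure them again.
- **Tray:** it went in until it met the inner stop. After the cap was pressed it was drawn out 100.0 mm to the outer stop.
- **Cap:** I pressed it twice with the tray in, about 9 mm from first contact. Both presses stopped at the same depth, and the pictures show it up again.
- **Rest of the bench:** nothing else looks moved in the top view.

**What went wrong:**
- The first plate, laid in the right lane, was found tipped off the front rib towards the robot. A knock is the likely cause.
- My first attempt to relay it failed because it had slid further since I measured it.
- After measuring again I regripped it with the tool tilted and laid it in the middle lane.

**Checks that disagreed:** points measured from both views mostly came out 3 to 6 mm low, and the cap 12 mm low, so I used the stated heights confirmed by touch. At the end the network marked only one of the two plates in each picture, and my automatic plate outline failed on the tray.

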